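# Pack the roadside puncture tray

## Task

Pack the blue tray for a roadside puncture call: stand every white tyre lever in the aluminium cup, blade down and handle up; stand the boxed tubes, the red rim-tape box and the black patch tin upright side by side in the bay so that all of them sit flat on its floor; and press the mini pump, valve head up, down into both spring clips until it is fully home with both jaws snapped back over it. Leave the other things on the bench where they are.

Things in the scene. Friction and masses are not known exactly. Their poses are not given: they have to be found in the camera images.
- tray: fixed blue plastic call-out tray, base 300 x 180 mm and 6 mm thick. Origin at the centre of its underside on the bench; x along its length (pointing away from the robot, give or take 0.2 rad), y across, z up. It carries an oblong aluminium cup across its far (+x) end, and before it an open rectangular bay on the +y side and two spring clips for the pump along the -y side
- cup_floor (a point): centre of the cup's inside floor, 6 mm above the bench, axes as the tray's. The cup is an upright open-topped aluminium box, inside 56 mm (x) by 130 mm (y) and 92 mm deep, walls 3 mm; two partitions as high as the rim split it into three pockets, each 41 mm wide (y), centred at y = -44, 0 and +44 mm. A lever standing in a pocket leans about 30 degrees at most
- bay_floor (a point): centre of the bay's floor, 6 mm above the bench, axes as the tray's. The bay is 146 mm long (x) and 70 mm wide (y) inside, walls 4 mm thick and 26 mm high above its floor (top 32 mm above the bench)
- clip_seat (a point): where the middle of the pump barrel's axis lies when home in both clips: 33 mm above the bench, axis along the tray's x. The clips are alike, 18 mm long, at x = -50 and +50 mm from here, 80 mm free between them. Each has a saddle under the barrel, a fixed prong on the +y side (top about 64 mm above the bench) and a sprung jaw on the -y side
- jaw_a (a joint): hinge of the near clip's jaw (rad): 0 shut, grows to 0.8 as it is pushed open toward -y; a spring shuts it. The jaw's round nose overhangs the barrel and a flared lip leads it in (top about 61 mm above the bench). Pushed straight down, the barrel shoves the jaw aside (about 4 N down and 6 N sideways for each clip, from 22 to 15 mm above home); lower down the jaw draws it in and snaps back over it
- jaw_b (a joint): the same for the far clip's jaw
- pump: aluminium mini pump lying on the bench, about 120 g: barrel 22 mm diameter, 190 mm long along its x, black sleeve at -x; at +x (71 to 95 mm from the middle) a black valve head 28 mm wide, 26 mm high, underside flush with the barrel's, so it does not roll. Origin under the middle of the barrel, on its lowest line. Head up, it fits the clips with the head toward either end
- pump_mid (a point): middle of the pump barrel's axis, 11 mm above the pump's origin
- lever_1: white plastic tyre lever lying flat, 180 mm long, about 35 g: handle 105 mm long, 18 mm wide, 10 mm thick (with grey grooves and a dark hang-hole near its end) toward its -x, and a narrower blade 75 mm long, 14 mm wide, 6 mm thick toward its +x. Origin at the middle of its length on its underside; z up as it lies. Number and presence vary
- lever_1_blade (a point): tip of that lever's blade, 90 mm from its origin along +x
- lever_2: white plastic tyre lever lying flat, 180 mm long, about 35 g: handle 105 mm long, 18 mm wide, 10 mm thick (with grey grooves and a dark hang-hole near its end) toward its -x, and a narrower blade 75 mm long, 14 mm wide, 6 mm thick toward its +x. Origin at the middle of its length on its underside; z up as it lies. Number and presence vary
- lever_2_blade (a point): tip of that lever's blade, 90 mm from its origin along +x
- lever_3: white plastic tyre lever lying flat, 180 mm long, about 35 g: handle 105 mm long, 18 mm wide, 10 mm thick (with grey grooves and a dark hang-hole near its end) toward its -x, and a narrower blade 75 mm long, 14 mm wide, 6 mm thick toward its +x. Origin at the middle of its length on its underside; z up as it lies. Number and presence vary
- lever_3_blade (a point): tip of that lever's blade, 90 mm from its origin along +x
- tube_wide: green boxed inner tube standing upright: 48 mm thick (own x), 64 mm wide (own y), 66 mm high. Origin at the centre of its underside. May be absent
- tube_slim: yellow boxed inner tube standing upright: 36 mm thick (own x), 64 mm wide (own y), 66 mm high. Origin at the centre of its underside. May be absent
- patch_tin: black patch tin with clip-on lid, standing on edge: 28 mm thick (own x), 64 mm wide (own y), 52 mm high. Origin at the centre of its underside. May be absent
- tape_box: red rim-tape box standing upright: 24 mm thick (own x), 64 mm wide (own y), 58 mm high. Origin at the centre of its underside. May be absent
- gauge: aluminium tyre pressure gauge, 60 mm dial lying on its back with a stem. A bystander: not part of the job
- spanner: steel spanner, 170 mm. A bystander: not part of the job
- scraper: red plastic scraper, 150 mm. A bystander: not part of the job
- lube: black and yellow oil bottle, 48 mm diameter, 130 mm tall. A bystander: not part of the job
- sprocket: dark steel sprocket ring, 72 mm across, 5 mm thick. A bystander: not part of the job
- cap_bowl: small orange bowl, 80 mm across, 35 mm high. A bystander: not part of the job
Not all that is in view belongs to the job. Several things have the shape of the tube_wide; the one meant has the colours described above.

How it is judged:
By the outcome, as a careful person would: the job done as asked, in the order asked, and still so for the second after the job is handed in, with the robot touching nothing.
Of lever_1, lever_2, lever_3 only 2 to 3 are there at a start; the rules pass over those that are not, and their reading is None.
Of tube_wide, tube_slim, patch_tin, tape_box only 3 to 4 are there at a start; the rules pass over those that are not, and their reading is None.
At some moment in a run one of pump, tube_wide, tube_slim may be knocked a few centimetres aside while the robot is not near it.
It also fails if it takes over 208 s, if anything falls off the work surface, if the arm or the gripper's body presses on something with over 40 N, if the wrist force passes 120 N, or if a joint passes its speed limit or range.

## Robot

A 6-joint arm with a two-finger parallel gripper is mounted at the origin on the work surface. World frame = base frame: x ahead of the robot, y to its left, z up, the work surface at z = 0. Lengths are in m, angles in rad, forces in N, time in s.
With the tool pointing down it reaches from about 0.35 to 0.975 m from the base axis. Payload 4.9 kg.
Tool frame: the origin (TCP) lies midway between the tips of the shut fingers; the grasp point (between the pads) lies 19 mm behind it; z points along the fingers, y is the line along which they close (so a half turn about z gives the same grasp; the last joint's range is limited). The gripper opens to 85 mm and grips with 20 to 120 N. Pads are 22 mm wide; open, the fingers measure 114 mm over their backs; the gripper's body (76 mm by 85 mm) begins 54 mm behind the grasp point. The pads swing forward as they close: fully open they stand 13 mm farther back than shut.
Start: joints at [-1.297, 0.053, 1.613, -0, 1.476, -0.119], TCP at [0.239, -0.577, 0.231] pointing down, gripper open.
Joint ranges: [-3.01, 3.01], [-1.01, 2.22], [0.06, 2.58], [-1.02, 4.17], [0.09, 2.62], [-3.14, 3.14]. Speed limits (rad/s): [2.57, 2.57, 3.14, 3.14, 3.14, 3.14].

## Interface

Orientations are given as a rotation vector (axis times angle).
In Python, from station import ctrl gives the robot as it stands.
- The arm moves only by the tool step_arm, never from a script. Its argument "targets" is a list of rows, each an object with "travel": the shift along the world's x, y, z as a fraction of full scale, a list of three; "angular": the turn, a rotation vector about the world's x, y, z as a fraction of full scale, a list of three; "gripper": the opening, from 0 (shut) to 1 (fully open). In form: [{"travel": [x, y, z], "angular": [rx, ry, rz], "gripper": gripper}, ...]. A call has 1 to 10 rows; each row is the pose to reach, as a shift and turn from the pose commanded when the call began; what a row does not reach only later rows make up. Full scale, the value 1, is 0.6 m for a shift and pi/4 rad for a turn. A row lasts 1/10 s, in which the tool goes at most 50 mm and 8.59 degrees, less where a joint would pass 70% of its speed; a pose out of reach is approached as far as the arm can. A call with a number of a shift or a turn outside -1 to 1 is refused whole. A call with a gripper value outside its range is refused whole. The fingers move at their own pace and stop on an object; "squeeze" is the grip in N (left out, the last holds). Time passes only in rows, so rows that repeat a pose let the fingers close. It gives the time, the measured TCP pose, the force, the opening and the grip force at its end, in the units of the state.
- ctrl.get_obs(): the state, without advancing time (a new reading comes with each control period).
- ctrl.get_image(name): name is "scene" or "side" or "wrist"; returns a dict with "img" (420x560x3 uint8, red, green, blue), "fx", "fy", "cx", "cy" (pixels), "D" ([k1, k2, p1, p2, k3] as OpenCV has them; the pictures are not rectified), "rvec" (rotation vector, rad) and "tvec" (3), from world to camera coordinates, as OpenCV has them. Camera axes: x right, y down, z forward; pixel columns grow to the right and rows downward; lengths in m; the calibration is good to about 2 mm. A picture is of the moment at which its call begins. There is no depth.
- ctrl.finish_job(): hands the job in; it is judged then, once.
The state is a dict: "t": time; "q": joint angles; "dq": joint speeds; "effort": joint torques, N m; "tool_pos": TCP position; "tool_rot": TCP orientation; "contact_force": force on the tool from outside, world axes, zero at the start; "wrist_torque": the same for the moment, N m; "opening": finger opening in m; "grip_force": force on a finger pad.
Only numpy, scipy, OpenCV 4.12 (cv2) and the standard library are available. Lean on these libraries where they do the work, as an engineer would, in place of code of your own. Each camera call takes 0.05 s, during which the arm holds its last target. There are 200 camera calls.

## Working session

There is one attempt and no reset: what is moved stays moved. The work goes in short steps, Python scripts to look and compute and a tool call to move; the robot and the scene stay as the last step left them, time stands still between calls to the robot, and variables do not carry over. Pictures are saved under pics/ and viewed, at most 14 in all, crops included, and the job is handed in when it is done.

Besides the shell and the picture viewer there is one more tool, called by a JSON object that holds its "op" and its "data". step_arm: Moves the arm, as the interface text tells. Its arguments: {"type":"object","properties":{"targets":{"type":"array"},"squeeze":{"type":"number"}},"required":["targets"]}

```bash
ls; mkdir -p pics
python3 - <<'E'
from station import ctrl
import cv2,json
for n in ("scene","side","wrist"):
    d=ctrl.get_image(n); cv2.imwrite(f"pics/{n}0.png",cv2.cvtColor(d["img"],cv2.COLOR_RGB2BGR))
    print(n,[d[k] for k in("fx","fy","cx","cy","D","rvec","tvec")])
print(ctrl.get_obs())
E
```

```text
pics
scene [473.8377176616361, 473.8377176616361, 279.80774343547586, 202.5520184615194, array([-0.12600467,  0.        ,  0.        ,  0.        ,  0.        ]), array([ 2.40119282,  1.01930492, -0.28959071]), array([-0.38868283, -0.30964231,  1.52285287])]
side [515.8137991206654, 515.8137991206654, 281.035174290158, 218.47543067970372, array([-0.13467081,  0.        ,  0.        ,  0.        ,  0.        ]), array([ 2.19353618, -0.19112911,  0.11293136]), array([-0.55185785,  0.09670958,  1.33555865])]
wrist [342.7533665224136, 342.7533665224136, 280.80773629250484, 211.488358459163, array([-0.08123954,  0.        ,  0.        ,  0.        ,  0.        ]), array([-2.39494632,  1.59930159,  0.24704585]), array([-0.62398223, -0.03912225,  0.37976068])]
{'t': 0.15, 'q': array([-1.29702778e+00,  5.31861291e-02,  1.61397281e+00, -6.27101262e-06,
        1.47601017e+00, -1.19010314e-01]), 'dq': array([ 7.29036503e-06, -1.80336579e-03, -4.26549211e-03, -8.31336195e-04,
       -4.77920860e-04,  8.65693016e-04]), 'effort': array([ 1.42597128e-04, -3.94242954e+01, -3.70720875e+01, -1.25266793e-04,
        4.61420976e-03,  1.32795432e-05]), 'tool_pos': array([ 0.23908356, -0.57693691,  0.23036074]), 'tool_rot': array([-3.07966214e+00, -6.12711559e-01,  2.01097106e-04]), 'contact_force': array([-0.67022505, -1.09850128,  0.16013779]), 'wrist_torque': array([ 0.01669781, -0.02611262,  0.0643231 ]), 'grip_force': 0.0, 'opening': 0.08551420366015032}
```

View pics/scene0.png

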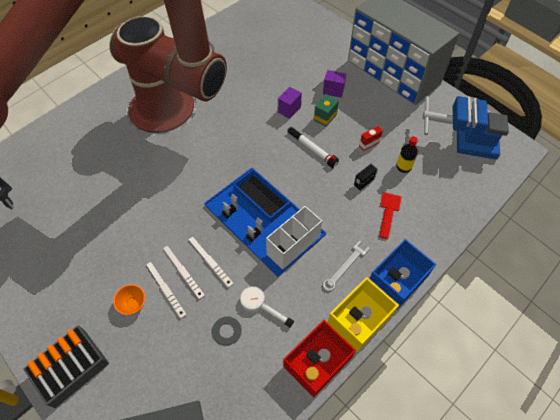

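View pics/side0.png

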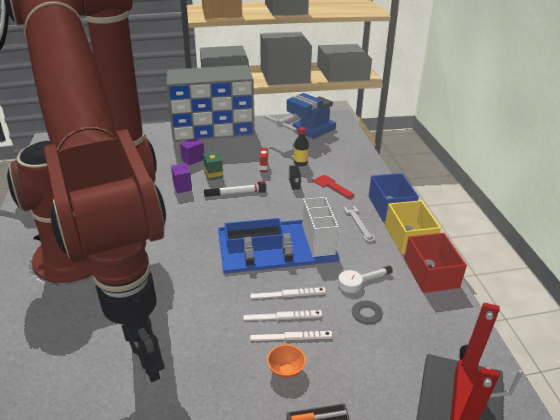

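```bash
cat > h.py <<'E'
import numpy as np, cv2
from station import ctrl
from scipy.spatial.transform import Rotation as Ro
def grab(n,f=None):
    d=ctrl.get_image(n)
    if f: cv2.imwrite(f"pics/{f}.png",cv2.cvtColor(d["img"],cv2.COLOR_RGB2BGR)); np.savez(f"pics/{f}.npz",**d)
    return d
def load(f): return dict(np.load(f"pics/{f}.npz"))
def K(d): return np.array([[d["fx"],0,d["cx"]],[0,d["fy"],d["cy"]],[0,0,1.]])
def ray(d,p):
    p=np.asarray(p,float).reshape(-1,1,2)
    u=cv2.undistortPoints(p,K(d),d["D"])[:,0]
    R=cv2.Rodrigues(d["rvec"])[0]; c=-R.T@d["tvec"]
    return c,np.c_[u,np.ones(len(u))]@R
def onz(d,p,z):
    c,v=ray(d,p); return c+v*((z-c[2])/v[:,2])[:,None]
def tri(d1,p1,d2,p2):
    c1,v1=ray(d1,p1); c2,v2=ray(d2,p2); v1=v1[0]/np.linalg.norm(v1);v2=v2[0]/np.linalg.norm(v2)
    s=np.linalg.lstsq(np.c_[v1,-v2],c2-c1,rcond=None)[0]
    a,b=c1+s[0]*v1,c2+s[1]*v2; return (a+b)/2,np.linalg.norm(a-b)
def proj(d,P): return cv2.projectPoints(np.asarray(P,float).reshape(-1,1,3),d["rvec"],d["tvec"],K(d),d["D"])[0][:,0]
def blobs(m,amin=30):
    n,l,s,c=cv2.connectedComponentsWithStats(m.astype(np.uint8),connectivity=8)
    return [(l==i) for i in range(1,n) if s[i,4]>=amin]
def rect(d,m,z):
    "min-area rectangle of a mask cast on plane z: centre, sizes, angle of long side"
    c=max(cv2.findContours(m.astype(np.uint8),cv2.RETR_EXTERNAL,cv2.CHAIN_APPROX_NONE)[0],key=len)[:,0]
    P=onz(d,c,z)[:,:2]; (x,y),(w,h),a=cv2.minAreaRect((P*1000).astype(np.float32))
    if w<h: w,h,a=h,w,a+90
    return np.round([x,y,w,h,(a+90)%180-90],1)
def hsv(d): return cv2.cvtColor(d["img"],cv2.COLOR_RGB2HSV)
def pose():
    o=ctrl.get_obs(); R=Ro.from_rotvec(o["tool_rot"]).as_matrix()
    print("t",round(o["t"],2),"pos",o["tool_pos"].round(4),"x",R[:,0].round(3),"y",R[:,1].round(3),"z",R[:,2].round(3),"open",round(o["opening"],4),"grip",round(o["grip_force"],1),"F",o["contact_force"].round(1)); print("q",o["q"].round(3))
E
python3 - <<'E'
from h import *
for n in("scene","side"):
    d=grab(n,n+"1"); H=hsv(d).astype(int); h,s,v=H[...,0],H[...,1],H[...,2]
    M={"white":((s<45)&(v>165),.009),"green":((h>40)&(h<90)&(s>90)&(v>30),.03),"red":(((h<6)|(h>174))&(s>150)&(v>90),.03),"orange":((h>7)&(h<18)&(s>180)&(v>120),.0),"blue":((h>100)&(h<125)&(s>150)&(v>60),.006),"yellow":((h>20)&(h<35)&(s>140)&(v>90),.03),"purple":((h>130)&(h<160)&(s>90),.03)}
    for k,(m,z) in M.items():
        for b in blobs(m,60):
            ys,xs=np.nonzero(b); print(n,k,len(xs),(int(xs.mean()),int(ys.mean())),rect(d,b,z)) if len(xs)<9000 and ys.mean()>65 and not(n=="scene" and ys.mean()>365) else 0
s=cv2.imread("pics/scene1.png"); cv2.imwrite("pics/c1.png",cv2.resize(s[160:285,195:335],None,fx=4.8,fy=4.8,interpolation=cv2.INTER_CUBIC))
cv2.imwrite("pics/c2.png",cv2.resize(s[60:210,270:430],None,fx=4,fy=4,interpolation=cv2.INTER_CUBIC))
s=cv2.imread("pics/side1.png"); cv2.imwrite("pics/c3.png",cv2.resize(s[130:280,170:360],None,fx=4,fy=4,interpolation=cv2.INTER_CUBIC))
E
```

```text
scene white 4382 (58, 84) [-346.6 -186.8  549.9  193.6  -89.9]
scene white 81 (432, 110) [619.  625.8  96.4  53.2 -14.3]
scene white 158 (313, 145) [4.590e+02 2.364e+02 1.065e+02 1.760e+01 4.000e-01]
scene white 113 (304, 226) [624.3  -7.3 147.5  68.1 -89.2]
scene white 99 (283, 230) [619.4 -29.2 105.9  58.9  89.7]
scene white 365 (210, 261) [ 537.8 -232.   177.9   18.4   -3.6]
scene white 353 (345, 265) [793.2  10.1 166.1  35.3 -83.9]
scene white 378 (183, 271) [ 511.4 -301.7  177.5   17.7   -6.1]
scene white 393 (165, 289) [ 519.  -364.8  178.    17.5   -7.2]
scene white 536 (256, 300) [ 718.9 -206.4  128.4   57.6   26.1]
scene green 352 (326, 107) [391.6 365.7  95.9  63.4 -78.4]
scene red 134 (370, 134) [559.6 379.9  85.9  34.6  88.9]
scene red 547 (388, 211) [777.2 195.2 144.   52.2 -60. ]
scene red 2346 (319, 357) [ 908.  -214.9  146.9  108.   -89.8]
scene orange 732 (128, 299) [ 475.1 -450.1   78.9   77.6   46.9]
scene orange 111 (73, 336) [ 460.  -610.    43.1   16.9    0.8]
scene orange 113 (63, 344) [ 459.7 -639.1   42.3   16.9   -1. ]
scene orange 118 (53, 352) [ 460.5 -668
[... 1993 characters left out ...]
1   88.4]
side blue 150 (241, 101) [558.4 908.8 115.4  71.9  84.2]
side blue 175 (201, 104) [390.6 905.2 119.6  74.2 -89.4]
side blue 153 (222, 116) [467.7 774.2 101.5  72.2  88.4]
side blue 170 (181, 119) [307.5 773.2 107.4  68.2 -89.3]
side blue 111 (242, 128) [533.1 656.2  84.7  61.5  86.8]
side blue 147 (203, 130) [385.8 655.6  91.2  63.2  87.6]
side blue 690 (297, 242) [593.6 -32.  199.2  62.5 -89.3]
side blue 753 (231, 251) [421.6 -31.3 198.4  61.2  89.4]
side blue 849 (267, 251) [512.3 -71.3 132.8  87.9  87.2]
side yellow 145 (300, 155) [696.9 375.3  82.3  40.8  78.4]
side yellow 1627 (408, 221) [916.8 -55.5 219.3 149.3  89.7]
side purple 964 (186, 163) [317.4 386.  350.4  93.5  77.9]
```

View pics/c1.png

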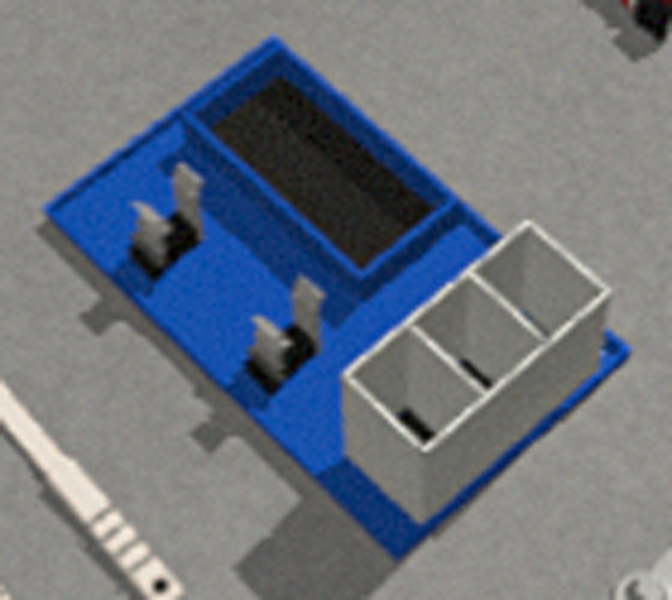

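View pics/c2.png

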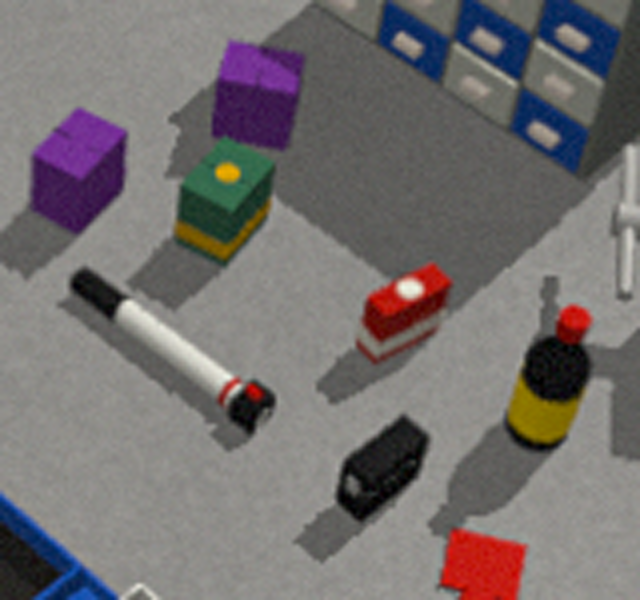

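View pics/c3.png

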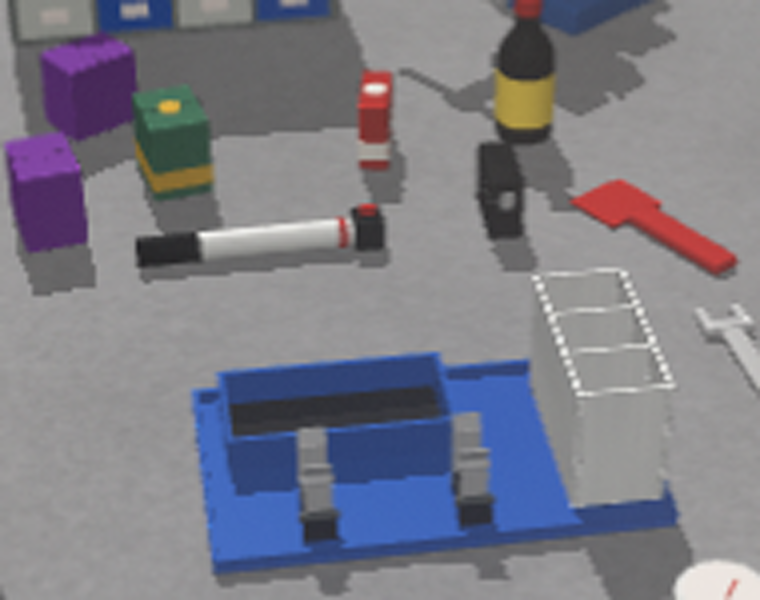

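Run:
```python
from h import *
a=load("scene1"); b=load("side1")
c1=lambda p:np.array(p)/4.8+[195-.4,160-.4]
c2=lambda p:np.array(p)/4+[270-.4,60-.4]
c3=lambda p:np.array(p)/4+[170-.4,130-.4]
print("tray",onz(a,c1([(47,210),(273,40),(627,352),(400,558)]),.006).round(4)[:,:2].tolist())
print("cup scene",onz(a,c1([(528,222),(608,292),(427,450),(343,377)]),.098).round(4)[:,:2].tolist())
print("cup side",onz(b,c3([(536,276),(622,271),(673,385),(579,393)]),.098).round(4)[:,:2].tolist())
print("bay top outer scene",onz(a,c1([(273,40),(458,203),(358,278),(187,113)]),.032).round(4)[:,:2].tolist())
for n,s,e in(("tube yellow dot",(228,173),(169,106)),("tape dot",(410,289),(375,89))):
    print(n,tri(a,c2([s]),b,c3([e])))
print("tube top",onz(a,c2([(227,138),(274,158),(228,212),(178,190)]),.066).round(4)[:,:2].tolist())
print("tape top",onz(a,c2([(365,306),(432,265),(451,281),(385,328)]),.058).round(4)[:,:2].tolist())
print("tin top",onz(a,c2([(345,465),(405,418),(428,432),(368,485)]),.052).round(4)[:,:2].tolist())
print("pump ends",onz(a,c2([(80,280),(258,392)]),.015).round(4)[:,:2].tolist())
pose()
```

```text
tray [[0.3909, -0.1307], [0.3916, 0.0465], [0.6893, 0.0438], [0.6907, -0.1341]]
cup scene [[0.6277, 0.0212], [0.6868, 0.0205], [0.6865, -0.1113], [0.6272, -0.1133]]
cup side [[0.6249, 0.0188], [0.6837, 0.0154], [0.6836, -0.1149], [0.6234, -0.1133]]
bay top outer scene [[0.4067, 0.0345], [0.5648, 0.0331], [0.5612, -0.0418], [0.4109, -0.0371]]
tube yellow dot (array([0.4002855 , 0.35348057, 0.06404491]), np.float64(0.0011332427206398549))
tape dot (array([0.56901772, 0.3719605 , 0.05472932]), np.float64(0.00017833730206722167))
tube top [[0.376, 0.3786], [0.4157, 0.3892], [0.4296, 0.3216], [0.3879, 0.3106]]
tape top [[0.5581, 0.3323], [0.5668, 0.3997], [0.5867, 0.3979], [0.5818, 0.327]]
tin top [[0.6398, 0.2165], [0.6426, 0.2786], [0.6619, 0.2809], [0.6621, 0.2152]]
pump ends [[0.3697, 0.225], [0.5378, 0.2436]]
t 0.25 pos [ 0.2392 -0.5771  0.2307] x [0.924 0.383 0.   ] y [ 0.383 -0.924 -0.001] z [-0.     0.001 -1.   ] open 0.0854 grip 0.0 F [ 0.2 -0.8 -0.1]
q [-1.297  0.053  1.614 -0.     1.476 -0.119]
```

{"op": "step_arm", "data": {"targets": [{"travel": [0.485,0.462,0.117],"angular": [0,0,-0.589],"gripper": 1},{"travel": [0.485,0.462,0.117],"angular": [0,0,-0.589],"gripper": 1},{"travel": [0.485,0.462,0.117],"angular": [0,0,-0.589],"gripper": 1},{"travel": [0.485,0.462,0.117],"angular": [0,0,-0.589],"gripper": 1},{"travel": [0.485,0.462,0.117],"angular": [0,0,-0.589],"gripper": 1},{"travel": [0.485,0.462,0.117],"angular": [0,0,-0.589],"gripper": 1},{"travel": [0.485,0.462,0.117],"angular": [0,0,-0.589],"gripper": 1},{"travel": [0.485,0.462,0.117],"angular": [0,0,-0.589],"gripper": 1},{"travel": [0.485,0.462,0.117],"angular": [0,0,-0.589],"gripper": 1},{"travel": [0.485,0.462,0.117],"angular": [0,0,-0.589],"gripper": 1}], "squeeze": 40}}

```text
t: 1.25
tool_pos: [0.5313, -0.2989, 0.3018]
tool_rot: [3.139, -0.104, 0.001]
contact_force: [-0.3, -0.9, -0.1]
opening: 0.0852
grip_force: 0.0
```

{"op": "step_arm", "data": {"targets": [{"travel": [0,0,0],"angular": [0.3,0,0],"gripper": 1},{"travel": [0,0,0],"angular": [0.3,0,0],"gripper": 1},{"travel": [0,0,0],"angular": [0.3,0,0],"gripper": 1}]}}

```text
t: 1.55
tool_pos: [0.5285, -0.3032, 0.2996]
tool_rot: [-2.903, 0.109, 0.015]
contact_force: [-0.1, -0.4, -1.3]
opening: 0.0851
grip_force: 0.0
```

Run:
```python
from h import *
pose()
d=grab("wrist","w1")
H=hsv(d).astype(int); h,s,v=H[...,0],H[...,1],H[...,2]
for b in blobs((s<45)&(v>165),150):
    ys,xs=np.nonzero(b); print(len(xs),(int(xs.mean()),int(ys.mean())),rect(d,b,.009))
```

```text
t 1.55 pos [ 0.5285 -0.3032  0.2996] x [ 0.997 -0.073 -0.019] y [-0.075 -0.969 -0.234] z [-0.002  0.235 -0.972] open 0.0851 grip 0.0 F [-0.1 -0.4 -1.3]
q [-0.724  0.07   1.494  0.178  1.734  0.937]
2057 (261, 27) [ 694.4 -221.6   60.    59.8   58.5]
751 (100, 73) [667.9  31.5 171.6  78.2  89.5]
241 (279, 98) [ 611.7 -237.9   25.1   16.4   -4.2]
1759 (387, 165) [ 517.7 -365.5  177.9   17.8   -7.6]
1554 (335, 172) [ 510.3 -303.1  177.7   17.    -6.1]
210 (279, 120) [ 585.1 -236.4   21.    15.6   -4.2]
891 (281, 180) [ 503.6 -231.4  112.7   15.3   -3.3]
351 (24, 212) [460.1 242.2 107.7  16.5   1.4]
```

View pics/w1.png

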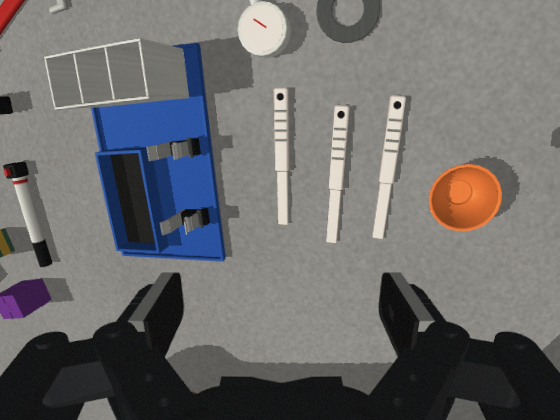

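```bash
cat >> h.py <<'E'
import json
def RR(yaw,tilt=0,R0=np.diag([1.,-1,-1])): return Ro.from_euler("x",tilt,degrees=True).as_matrix()@Ro.from_euler("z",yaw,degrees=True).as_matrix()@R0
def plan(steps,reset=None):
    "steps: (label,pos,R). prints travel, angular and rows needed from the tracked commanded pose"
    if reset: P,R=np.array(reset[0]),np.array(reset[1])
    else: c=json.load(open("cmd.json")); P,R=np.array(c[0]),np.array(c[1])
    for l,p,r in steps:
        t=((np.array(p)-P)/.6).round(3); w=Ro.from_matrix(r@R.T).as_rotvec(); a=(w/(np.pi/4)).round(3)
        n=int(np.ceil(max(np.linalg.norm(t)*.6/.05,np.degrees(np.linalg.norm(a)*np.pi/4)/8.59)))
        print(l,"travel",(t+0).tolist(),"ang",(a+0).tolist(),"rows",n,"!!" if max(abs(a).max(),abs(t).max())>1 else "")
        P=P+t*.6; R=Ro.from_rotvec(a*np.pi/4).as_matrix()@R
    json.dump([P.tolist(),R.tolist()],open("cmd.json","w"))
def between(Ra,Rb,f): 
    return Ro.from_rotvec(f*Ro.from_matrix(Rb@Ra.T).as_rotvec()).as_matrix()@Ra
def lever(c,yaw,g,yp,tip=.012,xp=.656,th=78):
    "plan a lever from its centre, handle yaw, grasp offset to the cup pocket"
    ax=np.array([np.cos(np.radians(yaw)),np.sin(np.radians(yaw)),0]); P=np.array([*c,.002])+g*ax
    Ra=RR(yaw); Rb=RR(90,th); off=Rb@np.array([-(.09+g),0,-.003]); T=lambda z,dy=-.008:np.array([xp,yp+dy,z])-off
    up=P+[0,0,.28]; hi=T(.14)
    return [("above",P+[0,0,.07],Ra),("down",P,Ra),("lift",up,Ra),("t1",up*.5+hi*.5+[0,0,.05],between(Ra,Rb,.5)),("t2",hi,Rb),("in",T(tip),Rb),("back",T(tip)+[0,-.07,.03],Rb),("up",T(tip)+[0,-.12,.12],Rb)]
E
python3 - <<'E'
from h import *
R=Ro.from_rotvec([0,0,-.589*np.pi/4]).as_matrix()@Ro.from_rotvec([-3.07966214e+00, -6.12711559e-01,0]).as_matrix()
R=Ro.from_rotvec([.3*np.pi/4,0,0]).as_matrix()@R
plan(lever((.536,-.2335),-3.6,.05,-.002),reset=([.5301,-.2998,.3007],R))
pose()
E
```

```text
above travel [0.093, 0.105, -0.381] ang [-0.302, -0.001, 0.009] rows 5 
down travel [0.0, 0.0, -0.117] ang [0.0, 0.0, 0.0] rows 2 
lift travel [0.0, 0.0, 0.467] ang [0.0, 0.0, 0.0] rows 6 
t1 travel [0.058, 0.216, 0.078] ang [0.654, -0.696, 0.86] rows 7 
t2 travel [0.059, 0.215, -0.088] ang [0.654, -0.697, 0.86] rows 7 
in travel [0.0, 0.0, -0.213] ang [0.0, 0.0, 0.001] rows 3 
back travel [0.0, -0.116, 0.05] ang [0.0, 0.0, 0.0] rows 2 
up travel [0.0, -0.084, 0.15] ang [0.0, 0.0, 0.0] rows 3 
t 1.6 pos [ 0.5288 -0.3023  0.3   ] x [ 0.997 -0.072 -0.018] y [-0.074 -0.97  -0.233] z [-0.001  0.233 -0.972] open 0.0854 grip 0.0 F [ 0.8 -0.3  0. ]
q [-0.723  0.069  1.495  0.177  1.733  0.937]
```

{"op": "step_arm", "data": {"targets": [{"travel": [0.093,0.105,-0.381],"angular": [-0.302,-0.001,0.009],"gripper": 0.5},{"travel": [0.093,0.105,-0.381],"angular": [-0.302,-0.001,0.009],"gripper": 0.5},{"travel": [0.093,0.105,-0.381],"angular": [-0.302,-0.001,0.009],"gripper": 0.5},{"travel": [0.093,0.105,-0.381],"angular": [-0.302,-0.001,0.009],"gripper": 0.5},{"travel": [0.093,0.105,-0.381],"angular": [-0.302,-0.001,0.009],"gripper": 0.5},{"travel": [0.093,0.105,-0.381],"angular": [-0.302,-0.001,0.009],"gripper": 0.5},{"travel": [0.093,0.105,-0.381],"angular": [-0.302,-0.001,0.009],"gripper": 0.5}]}}

```text
t: 2.3
tool_pos: [0.5854, -0.2372, 0.073]
tool_rot: [3.138, -0.097, -0.002]
contact_force: [-0.3, -0.6, 1.9]
opening: 0.0428
grip_force: 0.0
```

{"op": "step_arm", "data": {"targets": [{"travel": [0,0,-0.06],"angular": [0,0,0],"gripper": 0.5},{"travel": [0,0,-0.117],"angular": [0,0,0],"gripper": 0.5},{"travel": [0,0,-0.117],"angular": [0,0,0],"gripper": 0.5},{"travel": [0,0,-0.117],"angular": [0,0,0],"gripper": 0.5}]}}

```text
t: 2.7
tool_pos: [0.5871, -0.2387, 0.0055]
tool_rot: [3.136, -0.099, 0.005]
contact_force: [-0.4, -0.1, 0.3]
opening: 0.043
grip_force: 0.0
```

{"op": "step_arm", "data": {"targets": [{"travel": [0,0,0],"angular": [0,0,0],"gripper": 0},{"travel": [0,0,0],"angular": [0,0,0],"gripper": 0},{"travel": [0,0,0],"angular": [0,0,0],"gripper": 0},{"travel": [0,0,0],"angular": [0,0,0],"gripper": 0},{"travel": [0,0,0],"angular": [0,0,0],"gripper": 0},{"travel": [0,0,0],"angular": [0,0,0],"gripper": 0}]}}

```text
t: 3.3
tool_pos: [0.5884, -0.2387, 0.0066]
tool_rot: [3.135, -0.098, 0.008]
contact_force: [-1.0, -1.0, 6.8]
opening: 0.0163
grip_force: 39.2
```

{"op": "step_arm", "data": {"targets": [{"travel": [0,0,0.467],"angular": [0,0,0],"gripper": 0},{"travel": [0,0,0.467],"angular": [0,0,0],"gripper": 0},{"travel": [0,0,0.467],"angular": [0,0,0],"gripper": 0},{"travel": [0,0,0.467],"angular": [0,0,0],"gripper": 0},{"travel": [0,0,0.467],"angular": [0,0,0],"gripper": 0},{"travel": [0,0,0.467],"angular": [0,0,0],"gripper": 0}]}}

```text
t: 3.9
tool_pos: [0.5872, -0.2378, 0.2902]
tool_rot: [3.134, -0.098, 0.012]
contact_force: [0.6, -0.8, 0.1]
opening: 0.0159
grip_force: 39.3
```

{"op": "step_arm", "data": {"targets": [{"travel": [0.058,0.216,0.078],"angular": [0.654,-0.696,0.86],"gripper": 0},{"travel": [0.058,0.216,0.078],"angular": [0.654,-0.696,0.86],"gripper": 0},{"travel": [0.058,0.216,0.078],"angular": [0.654,-0.696,0.86],"gripper": 0},{"travel": [0.058,0.216,0.078],"angular": [0.654,-0.696,0.86],"gripper": 0},{"travel": [0.058,0.216,0.078],"angular": [0.654,-0.696,0.86],"gripper": 0},{"travel": [0.058,0.216,0.078],"angular": [0.654,-0.696,0.86],"gripper": 0},{"travel": [0.058,0.216,0.078],"angular": [0.654,-0.696,0.86],"gripper": 0},{"travel": [0.058,0.216,0.078],"angular": [0.654,-0.696,0.86],"gripper": 0},{"travel": [0.058,0.216,0.078],"angular": [0.654,-0.696,0.86],"gripper": 0}]}}

```text
t: 4.8
tool_pos: [0.6208, -0.1079, 0.3303]
tool_rot: [-2.408, -0.802, -0.69]
contact_force: [0.9, -0.1, 0.0]
opening: 0.0163
grip_force: 39.4
```

{"op": "step_arm", "data": {"targets": [{"travel": [0.059,0.215,-0.088],"angular": [0.654,-0.697,0.86],"gripper": 0},{"travel": [0.059,0.215,-0.088],"angular": [0.654,-0.697,0.86],"gripper": 0},{"travel": [0.059,0.215,-0.088],"angular": [0.654,-0.697,0.86],"gripper": 0},{"travel": [0.059,0.215,-0.088],"angular": [0.654,-0.697,0.86],"gripper": 0},{"travel": [0.059,0.215,-0.088],"angular": [0.654,-0.697,0.86],"gripper": 0},{"travel": [0.059,0.215,-0.088],"angular": [0.654,-0.697,0.86],"gripper": 0},{"travel": [0.059,0.215,-0.088],"angular": [0.654,-0.697,0.86],"gripper": 0},{"travel": [0.059,0.215,-0.088],"angular": [0.654,-0.697,0.86],"gripper": 0},{"travel": [0.059,0.215,-0.088],"angular": [0.654,-0.697,0.86],"gripper": 0}]}}

```text
t: 5.7
tool_pos: [0.6566, 0.0221, 0.2775]
tool_rot: [-1.366, -1.362, -1.102]
contact_force: [0.5, 0.1, -0.9]
opening: 0.0163
grip_force: 39.4
```

Run:
```python
from h import *
pose(); print(json.load(open("cmd.json"))[0])
a=grab("scene","s2"); b=grab("side","d2")
i=[cv2.cvtColor(x["img"],cv2.COLOR_RGB2BGR) for x in(a,b)]
cv2.imwrite("pics/v2.png",np.hstack([cv2.resize(i[0][90:340,170:400],(400,435)),cv2.resize(i[1][60:310,190:390],(348,435))]))
```

```text
t 5.7 pos [0.6566 0.0221 0.2775] x [0.001 0.211 0.978] y [ 1.    -0.002 -0.001] z [ 0.002  0.978 -0.211] open 0.0163 grip 39.4 F [ 0.5  0.1 -0.9]
q [-0.471  0.379  1.539  1.19   1.922 -0.466]
[0.6561, -0.09820000000000001, 0.2683]
```

View pics/v2.png

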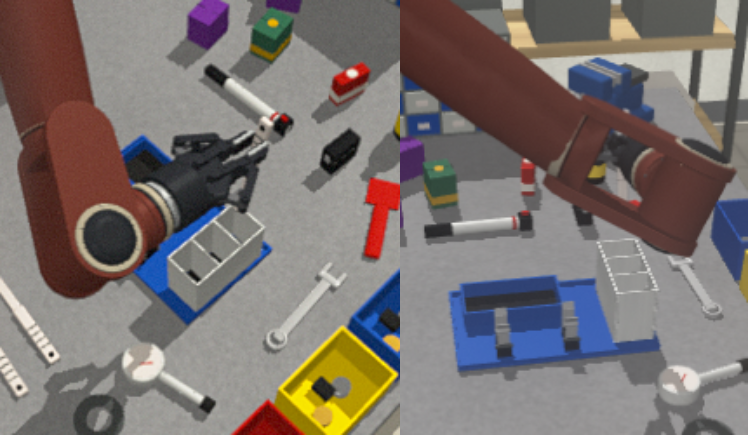

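Run:
```python
from h import *
o=ctrl.get_obs(); R=Ro.from_rotvec(o["tool_rot"]).as_matrix()
for f in("s2","d2"):
    d=load(f)
    for s in np.arange(.04,-.15,-.012):
        q=o["tool_pos"]+R@[s,0,-.005]; u=proj(d,q)[0].round().astype(int); print(f,round(s,3),q.round(3),u,d["img"][u[1],u[0]])
```

```text
s2 0.04 [0.656 0.025 0.319] [320 159] [189 175 166]
s2 0.028 [0.656 0.023 0.307] [319 163] [83 77 71]
s2 0.016 [0.656 0.02  0.295] [318 166] [159 152 139]
s2 0.004 [0.656 0.018 0.283] [317 170] [158 148 140]
s2 -0.008 [0.656 0.015 0.272] [316 174] [93 92 89]
s2 -0.02 [0.656 0.013 0.26 ] [315 178] [130 132 125]
s2 -0.032 [0.656 0.01  0.248] [313 181] [39 40 42]
s2 -0.044 [0.656 0.008 0.236] [312 185] [55 54 57]
s2 -0.056 [0.656 0.005 0.225] [311 189] [26 27 25]
s2 -0.068 [0.656 0.003 0.213] [310 192] [162 155 148]
s2 -0.08 [0.656 0.    0.201] [309 195] [159 151 142]
s2 -0.092 [ 0.656 -0.002  0.19 ] [308 199] [80 80 82]
s2 -0.104 [ 0.656 -0.005  0.178] [307 202] [77 82 85]
s2 -0.116 [ 0.656 -0.007  0.166] [306 205] [84 85 83]
s2 -0.128 [ 0.656 -0.01   0.154] [305 208] [90 88 84]
s2 -0.14 [ 0.656 -0.012  0.143] [304 212] [124 121 115]
d2 0.04 [0.656 0.025 0.319] [319 122] [102 107 122]
d2 0.028 [0.656 0.023 0.307] [319 127] [107  64  58]
d2 0.016 [0.656 0.02  0.295] [319 131] [91 57 53]
d2 0.004 [0.656 0.018 0.283] [319 136] [91 57 53]
d2 -0.008 [0.656 0.015 0.272] [319 141] [48 45 46]
d2 -0.02 [0.656 0.013 0.26 ] [319 145] [55 53 55]
d2 -0.032 [0.656 0.01  0.248] [319 150] [51 49 50]
d2 -0.044 [0.656 0.008 0.236] [319 154] [49 46 47]
d2 -0.056 [0.656 0.005 0.225] [319 159] [46 42 42]
d2 -0.068 [0.656 0.003 0.213] [319 163] [117 111 108]
d2 -0.08 [0.656 0.    0.201] [319 168] [166 156 151]
d2 -0.092 [ 0.656 -0.002  0.19 ] [319 172] [168 159 154]
d2 -0.104 [ 0.656 -0.005  0.178] [319 177] [108  65  60]
d2 -0.116 [ 0.656 -0.007  0.166] [319 181] [74 51 49]
d2 -0.128 [ 0.656 -0.01   0.154] [319 186] [91 60 55]
d2 -0.14 [ 0.656 -0.012  0.143] [319 190] [90 58 56]
```

Run:
```python
from h import *
a=grab("wrist","w2")["img"]
i=[cv2.cvtColor(x,cv2.COLOR_RGB2BGR) for x in(load("s2")["img"],a)]
cv2.imwrite("pics/v3.png",np.hstack([cv2.resize(i[0][140:240,270:350],(360,450),interpolation=cv2.INTER_CUBIC),cv2.resize(i[1],(436,327))[:, :] if 0 else cv2.copyMakeBorder(cv2.resize(i[1],(436,327)),0,123,0,0,0)]))
```

```text
(no output)
```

View pics/v3.png

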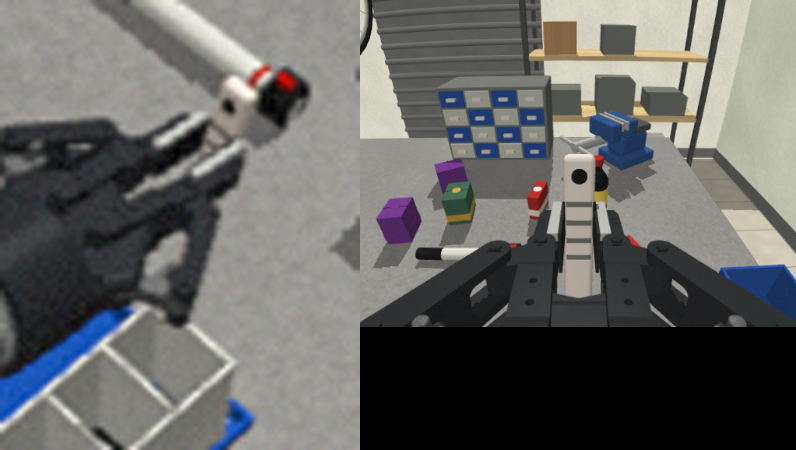

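Run:
```python
from h import *
o=ctrl.get_obs(); R=Ro.from_rotvec(o["tool_rot"]).as_matrix(); d=load("w2"); a=load("s2")
for dp in(0,10,20,-10):
    Rp=Ro.from_euler("x",dp,degrees=True).as_matrix()
    f=lambda s,z:o["tool_pos"]+R@[0,0,-.005]+Rp@R@[s,0,z]
    print(dp,"w end",proj(d,f(.04,-.005))[0].round(),"hole",proj(d,f(.03,-.005))[0].round(),"groove-base",proj(d,f(-.02,-.005))[0].round(),"scene end",proj(a,f(.04,0))[0].round(),"tip",proj(a,f(-.14,0))[0].round())
```

```text
0 w end [281. 200.] hole [281. 223.] groove-base [281. 326.] scene end [320. 159.] tip [304. 212.]
10 w end [281. 208.] hole [281. 231.] groove-base [281. 323.] scene end [318. 160.] tip [311. 206.]
20 w end [281. 220.] hole [281. 240.] groove-base [281. 318.] scene end [316. 162.] tip [318. 200.]
-10 w end [281. 195.] hole [281. 218.] groove-base [281. 329.] scene end [322. 158.] tip [298. 216.]
```

{"op": "step_arm", "data": {"targets": [{"travel": [0,0,-0.07],"angular": [0,0,0],"gripper": 0},{"travel": [0,0,-0.14],"angular": [0,0,0],"gripper": 0},{"travel": [0,0,-0.18],"angular": [0,0,0],"gripper": 0},{"travel": [0,0,-0.213],"angular": [0,0,0.001],"gripper": 0},{"travel": [0,0,-0.213],"angular": [0,0,0.001],"gripper": 0},{"travel": [0,0,-0.213],"angular": [0,0,0.001],"gripper": 0}]}}

```text
t: 6.45
tool_pos: [0.6567, 0.0212, 0.1502]
tool_rot: [-1.363, -1.363, -1.104]
contact_force: [0.6, -0.2, 0.2]
opening: 0.0158
grip_force: 39.4
```

Run:
```python
from h import *
pose()
d=grab("wrist","w3"); H=hsv(d).astype(int)
o=ctrl.get_obs(); R=Ro.from_rotvec(o["tool_rot"]).as_matrix()
print(proj(d,o["tool_pos"]+R@[.04,0,-.01])[0])
m=(H[...,1]<45)&(H[...,2]>165); ys=np.nonzero(m[150:320,281])[0]+150; print(ys.min(),ys[:40])
```

```text
t 6.45 pos [0.6567 0.0212 0.1502] x [-0.001  0.209  0.978] y [ 1.    -0.001  0.002] z [ 0.002  0.978 -0.209] open 0.0158 grip 39.4 F [ 0.6 -0.2  0.2]
q [-0.473  0.55   1.555  1.135  1.85  -0.649]
[281.94473938 198.57807776]
198 [198 199 200 201 202 203 204 205 206 207 208 209 210 211 212 213 214 215
 237 238 239 240 241 242 243 244 245 246 247 248 249 250 251 252 253 254
 255 256 257 258]
```

{"op": "step_arm", "data": {"targets": [{"travel": [0,0,0],"angular": [0,0,0],"gripper": 0.5},{"travel": [0,0,0],"angular": [0,0,0],"gripper": 0.5},{"travel": [0,0,0],"angular": [0,0,0],"gripper": 0.5},{"travel": [0,0,0],"angular": [0,0,0],"gripper": 0.5}]}}

```text
t: 6.9
tool_pos: [0.6564, 0.0213, 0.1495]
tool_rot: [-1.363, -1.362, -1.104]
contact_force: [-0.5, -0.2, -0.0]
opening: 0.0429
grip_force: 0.0
```

{"op": "step_arm", "data": {"targets": [{"travel": [0,-0.116,0.05],"angular": [0,0,0],"gripper": 0.5},{"travel": [0,-0.116,0.05],"angular": [0,0,0],"gripper": 0.5},{"travel": [0,-0.2,0.2],"angular": [0,0,0],"gripper": 0.5},{"travel": [0,-0.2,0.2],"angular": [0,0,0],"gripper": 0.5},{"travel": [0,-0.2,0.2],"angular": [0,0,0],"gripper": 0.5},{"travel": [0,-0.2,0.2],"angular": [0,0,0],"gripper": 0.5}]}}

```text
t: 7.5
tool_pos: [0.6568, -0.0998, 0.2711]
tool_rot: [-1.364, -1.366, -1.106]
contact_force: [0.6, -0.3, -0.6]
opening: 0.0427
grip_force: 0.0
```

Run:
```python
from h import *
pose(); c=json.load(open("cmd.json")); print(c[0])
L=lever((.511,-.3025),-6.1,.05,-.046)
A=L[0]; plan([("r1",(np.array(c[0])+A[1])/2+[0,0,.06],between(np.array(c[1]),A[2],.5))]+L)
a=grab("scene","s4"); b=grab("side","d4")
i=[cv2.cvtColor(x["img"],cv2.COLOR_RGB2BGR) for x in(a,b)]
cv2.imwrite("pics/v4.png",np.hstack([cv2.resize(i[0][120:300,220:370],(400,480),interpolation=cv2.INTER_CUBIC),cv2.resize(i[1][120:300,230:380],(400,480),interpolation=cv2.INTER_CUBIC)]))
```

```text
t 7.5 pos [ 0.6568 -0.0998  0.2711] x [-0.003  0.211  0.977] y [ 1.    -0.002  0.004] z [ 0.003  0.977 -0.211] open 0.0427 grip 0.0 F [ 0.6 -0.3 -0.6]
q [-0.616  0.494  1.397  1.13   2.056 -0.504]
[0.6561, -0.09820000000000001, 0.2683]
r1 travel [-0.079, -0.175, -0.064] ang [-0.642, 0.714, -0.883] rows 7 
above travel [-0.08, -0.174, -0.263] ang [-0.642, 0.715, -0.883] rows 7 
down travel [0.0, 0.0, -0.117] ang [0.0, 0.0, 0.0] rows 2 
lift travel [0.0, 0.0, 0.467] ang [0.0, 0.0, 0.0] rows 6 
t1 travel [0.079, 0.238, 0.078] ang [0.642, -0.714, 0.883] rows 7 
t2 travel [0.08, 0.238, -0.088] ang [0.643, -0.715, 0.882] rows 7 
in travel [0.0, 0.0, -0.213] ang [0.0, 0.0, 0.0] rows 3 
back travel [0.0, -0.117, 0.05] ang [0.0, 0.0, 0.0] rows 2 
up travel [0.0, -0.083, 0.15] ang [0.0, 0.0, 0.0] rows 3
```

View pics/v4.png

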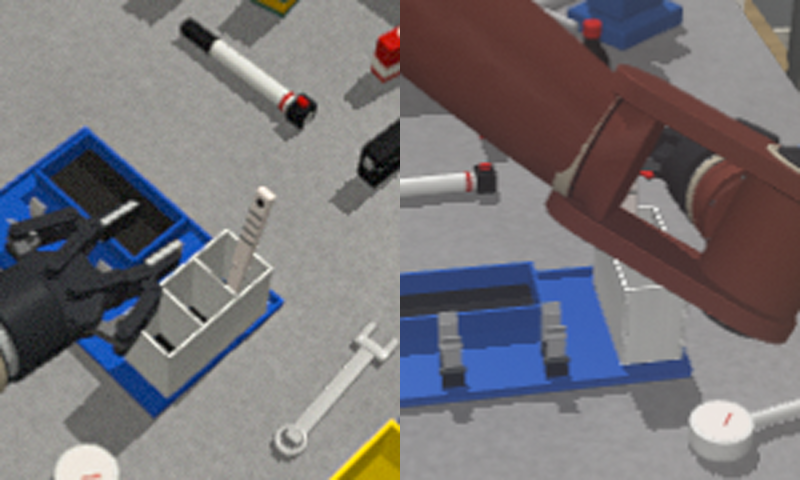

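{"op": "step_arm", "data": {"targets": [{"travel": [-0.079,-0.175,-0.064],"angular": [-0.642,0.714,-0.883],"gripper": 0.5},{"travel": [-0.079,-0.175,-0.064],"angular": [-0.642,0.714,-0.883],"gripper": 0.5},{"travel": [-0.079,-0.175,-0.064],"angular": [-0.642,0.714,-0.883],"gripper": 0.5},{"travel": [-0.079,-0.175,-0.064],"angular": [-0.642,0.714,-0.883],"gripper": 0.5},{"travel": [-0.079,-0.175,-0.064],"angular": [-0.642,0.714,-0.883],"gripper": 0.5},{"travel": [-0.079,-0.175,-0.064],"angular": [-0.642,0.714,-0.883],"gripper": 0.5},{"travel": [-0.079,-0.175,-0.064],"angular": [-0.642,0.714,-0.883],"gripper": 0.5},{"travel": [-0.079,-0.175,-0.064],"angular": [-0.642,0.714,-0.883],"gripper": 0.5}]}}

```text
t: 8.4
tool_pos: [0.6088, -0.2012, 0.2312]
tool_rot: [-2.411, -0.777, -0.694]
contact_force: [0.1, -0.4, 1.0]
opening: 0.0427
grip_force: 0.0
```

{"op": "step_arm", "data": {"targets": [{"travel": [-0.08,-0.174,-0.1],"angular": [-0.642,0.715,-0.883],"gripper": 0.5},{"travel": [-0.08,-0.174,-0.1],"angular": [-0.642,0.715,-0.883],"gripper": 0.5},{"travel": [-0.08,-0.174,-0.1],"angular": [-0.642,0.715,-0.883],"gripper": 0.5},{"travel": [-0.08,-0.174,-0.1],"angular": [-0.642,0.715,-0.883],"gripper": 0.5},{"travel": [-0.08,-0.174,-0.1],"angular": [-0.642,0.715,-0.883],"gripper": 0.5},{"travel": [-0.08,-0.174,-0.1],"angular": [-0.642,0.715,-0.883],"gripper": 0.5},{"travel": [-0.08,-0.174,-0.263],"angular": [-0.642,0.715,-0.883],"gripper": 0.5},{"travel": [-0.08,-0.174,-0.263],"angular": [-0.642,0.715,-0.883],"gripper": 0.5},{"travel": [-0.08,-0.174,-0.263],"angular": [-0.642,0.715,-0.883],"gripper": 0.5},{"travel": [-0.08,-0.174,-0.263],"angular": [-0.642,0.715,-0.883],"gripper": 0.5}]}}

```text
t: 9.4
tool_pos: [0.5593, -0.3068, 0.0703]
tool_rot: [-3.135, 0.166, 0.008]
contact_force: [0.4, -0.3, 1.2]
opening: 0.0428
grip_force: 0.0
```

{"op": "step_arm", "data": {"targets": [{"travel": [0,0,-0.06],"angular": [0,0,0],"gripper": 0.5},{"travel": [0,0,-0.117],"angular": [0,0,0],"gripper": 0.5},{"travel": [0,0,-0.117],"angular": [0,0,0],"gripper": 0.5},{"travel": [0,0,-0.117],"angular": [0,0,0],"gripper": 0.5}]}}

```text
t: 9.8
tool_pos: [0.5616, -0.309, 0.0048]
tool_rot: [3.135, -0.168, 0.002]
contact_force: [0.4, -0.9, 0.4]
opening: 0.0425
grip_force: 0.0
```

{"op": "step_arm", "data": {"targets": [{"travel": [0,0,0],"angular": [0,0,0],"gripper": 0},{"travel": [0,0,0],"angular": [0,0,0],"gripper": 0},{"travel": [0,0,0],"angular": [0,0,0],"gripper": 0},{"travel": [0,0,0],"angular": [0,0,0],"gripper": 0},{"travel": [0,0,0],"angular": [0,0,0],"gripper": 0},{"travel": [0,0,0],"angular": [0,0,0],"gripper": 0}]}}

```text
t: 10.4
tool_pos: [0.5629, -0.3096, 0.0063]
tool_rot: [3.132, -0.167, 0.007]
contact_force: [-0.0, -0.6, 6.7]
opening: 0.016
grip_force: 39.3
```

{"op": "step_arm", "data": {"targets": [{"travel": [0,0,0.467],"angular": [0,0,0],"gripper": 0},{"travel": [0,0,0.467],"angular": [0,0,0],"gripper": 0},{"travel": [0,0,0.467],"angular": [0,0,0],"gripper": 0},{"travel": [0,0,0.467],"angular": [0,0,0],"gripper": 0},{"travel": [0,0,0.467],"angular": [0,0,0],"gripper": 0},{"travel": [0,0,0.467],"angular": [0,0,0],"gripper": 0}]}}

```text
t: 11.0
tool_pos: [0.5619, -0.3086, 0.2899]
tool_rot: [3.131, -0.167, 0.011]
contact_force: [0.9, 0.8, 0.1]
opening: 0.0161
grip_force: 39.3
```

{"op": "step_arm", "data": {"targets": [{"travel": [0.079,0.238,0.078],"angular": [0.642,-0.714,0.883],"gripper": 0},{"travel": [0.079,0.238,0.078],"angular": [0.642,-0.714,0.883],"gripper": 0},{"travel": [0.079,0.238,0.078],"angular": [0.642,-0.714,0.883],"gripper": 0},{"travel": [0.079,0.238,0.078],"angular": [0.642,-0.714,0.883],"gripper": 0},{"travel": [0.079,0.238,0.078],"angular": [0.642,-0.714,0.883],"gripper": 0},{"travel": [0.079,0.238,0.078],"angular": [0.642,-0.714,0.883],"gripper": 0},{"travel": [0.079,0.238,0.078],"angular": [0.642,-0.714,0.883],"gripper": 0},{"travel": [0.079,0.238,0.078],"angular": [0.642,-0.714,0.883],"gripper": 0}]}}

```text
t: 11.8
tool_pos: [0.6074, -0.1665, 0.3279]
tool_rot: [-2.414, -0.768, -0.691]
contact_force: [-0.3, -0.4, -0.5]
opening: 0.0162
grip_force: 39.3
```

{"op": "step_arm", "data": {"targets": [{"travel": [0.08,0.238,-0.088],"angular": [0.643,-0.715,0.882],"gripper": 0},{"travel": [0.08,0.238,-0.088],"angular": [0.643,-0.715,0.882],"gripper": 0},{"travel": [0.08,0.238,-0.088],"angular": [0.643,-0.715,0.882],"gripper": 0},{"travel": [0.08,0.238,-0.088],"angular": [0.643,-0.715,0.882],"gripper": 0},{"travel": [0.08,0.238,-0.088],"angular": [0.643,-0.715,0.882],"gripper": 0},{"travel": [0.08,0.238,-0.088],"angular": [0.643,-0.715,0.882],"gripper": 0},{"travel": [0.08,0.238,-0.088],"angular": [0.643,-0.715,0.882],"gripper": 0},{"travel": [0.08,0.238,-0.088],"angular": [0.643,-0.715,0.882],"gripper": 0},{"travel": [0.08,0.238,-0.088],"angular": [0.643,-0.715,0.882],"gripper": 0}]}}

```text
t: 12.7
tool_pos: [0.6565, -0.0218, 0.2772]
tool_rot: [-1.366, -1.361, -1.101]
contact_force: [0.4, 0.2, -0.7]
opening: 0.0163
grip_force: 39.4
```

{"op": "step_arm", "data": {"targets": [{"travel": [0,0,-0.07],"angular": [0,0,0],"gripper": 0},{"travel": [0,0,-0.14],"angular": [0,0,0],"gripper": 0},{"travel": [0,0,-0.18],"angular": [0,0,0],"gripper": 0},{"travel": [0,0,-0.213],"angular": [0,0,0],"gripper": 0},{"travel": [0,0,-0.213],"angular": [0,0,0],"gripper": 0},{"travel": [0,0,-0.213],"angular": [0,0,0],"gripper": 0}]}}

```text
t: 13.3
tool_pos: [0.6568, -0.0226, 0.1506]
tool_rot: [-1.364, -1.363, -1.105]
contact_force: [-0.0, 0.5, -0.3]
opening: 0.0162
grip_force: 39.4
```

Run:
```python
from h import *
pose()
d=grab("wrist","w4"); H=hsv(d).astype(int)
o=ctrl.get_obs(); R=Ro.from_rotvec(o["tool_rot"]).as_matrix()
print(proj(d,o["tool_pos"]+R@[.04,0,-.01])[0])
m=(H[...,1]<45)&(H[...,2]>165); ys=np.nonzero(m[150:320,281])[0]+150; print(ys.min(),ys[:40])
```

```text
t 13.3 pos [ 0.6568 -0.0226  0.1506] x [-0.001  0.21   0.978] y [ 1.    -0.002  0.002] z [ 0.002  0.978 -0.21 ] open 0.0162 grip 39.4 F [-0.   0.5 -0.3]
q [-0.527  0.58   1.509  1.106  1.898 -0.656]
[281.89309239 198.79288912]
167 [167 168 169 170 171 172 173 174 175 176 177 178 179 197 198 199 200 201
 202 203 204 205 206 207 208 209 210 211 212 213 214 215 216 217 239 240
 241 242 243 244]
```

Good; release, back away, and plan lever 3 (last, at (0.5185,-0.365), yaw -7.4) for the -y pocket.

{"op": "step_arm", "data": {"targets": [{"travel": [0,0,0],"angular": [0,0,0],"gripper": 0.5},{"travel": [0,0,0],"angular": [0,0,0],"gripper": 0.5},{"travel": [0,0,0],"angular": [0,0,0],"gripper": 0.5},{"travel": [0,0,0],"angular": [0,0,0],"gripper": 0.5}]}}

```text
t: 13.75
tool_pos: [0.6563, -0.0225, 0.1495]
tool_rot: [-1.363, -1.362, -1.104]
contact_force: [-0.8, 0.6, -0.1]
opening: 0.0429
grip_force: 0.0
```

{"op": "step_arm", "data": {"targets": [{"travel": [0,-0.117,0.05],"angular": [0,0,0],"gripper": 0.5},{"travel": [0,-0.117,0.05],"angular": [0,0,0],"gripper": 0.5},{"travel": [0,-0.2,0.2],"angular": [0,0,0],"gripper": 0.5},{"travel": [0,-0.2,0.2],"angular": [0,0,0],"gripper": 0.5},{"travel": [0,-0.2,0.2],"angular": [0,0,0],"gripper": 0.5},{"travel": [0,-0.2,0.2],"angular": [0,0,0],"gripper": 0.5}]}}

```text
t: 14.35
tool_pos: [0.6567, -0.1436, 0.271]
tool_rot: [-1.365, -1.365, -1.106]
contact_force: [-0.2, 0.3, -0.2]
opening: 0.0427
grip_force: 0.0
```

Run:
```python
from h import *
pose(); c=json.load(open("cmd.json")); print(c[0])
L=lever((.5185,-.3655),-7.4,.05,-.09)
A=L[0]; plan([("r1",(np.array(c[0])+A[1])/2+[0,0,.06],between(np.array(c[1]),A[2],.5))]+L)
a=load("scene1")
d=grab("scene","s5"); H=hsv(d).astype(int)
for b in blobs((H[...,1]<45)&(H[...,2]>165),150):
    ys,xs=np.nonzero(b); print((int(xs.mean()),int(ys.mean())),rect(d,b,.009)) if ys.mean()>200 else 0
```

```text
t 14.35 pos [ 0.6567 -0.1436  0.271 ] x [-0.003  0.211  0.978] y [ 1.    -0.003  0.004] z [ 0.004  0.978 -0.211] open 0.0427 grip 0.0 F [-0.2  0.3 -0.2]
q [-0.662  0.542  1.332  1.114  2.103 -0.506]
[0.6561, -0.14200000000000002, 0.2683]
r1 travel [-0.073, -0.192, -0.064] ang [-0.636, 0.724, -0.894] rows 7 
above travel [-0.074, -0.191, -0.263] ang [-0.636, 0.724, -0.894] rows 7 
down travel [0.0, 0.0, -0.117] ang [0.0, 0.0, 0.0] rows 2 
lift travel [0.0, 0.0, 0.467] ang [0.0, 0.0, 0.0] rows 6 
t1 travel [0.074, 0.255, 0.078] ang [0.636, -0.724, 0.894] rows 7 
t2 travel [0.073, 0.255, -0.088] ang [0.636, -0.724, 0.894] rows 7 
in travel [0.0, 0.0, -0.213] ang [0.0, 0.0, 0.0] rows 3 
back travel [0.0, -0.117, 0.05] ang [0.0, 0.0, 0.0] rows 2 
up travel [0.0, -0.083, 0.15] ang [0.0, 0.0, 0.0] rows 3 
(293, 231) [623.8  -5.  155.8  67.4  89.4]
(345, 264) [789.7  12.6 172.4  36.1 -86.6]
(463, 362) [1110.8   42.3  549.2  362.4   43.2]
(257, 300) [ 721.9 -221.1  131.1   59.     0.8]
```

{"op": "step_arm", "data": {"targets": [{"travel": [-0.073,-0.192,-0.064],"angular": [-0.636,0.724,-0.894],"gripper": 0.5},{"travel": [-0.073,-0.192,-0.064],"angular": [-0.636,0.724,-0.894],"gripper": 0.5},{"travel": [-0.073,-0.192,-0.064],"angular": [-0.636,0.724,-0.894],"gripper": 0.5},{"travel": [-0.073,-0.192,-0.064],"angular": [-0.636,0.724,-0.894],"gripper": 0.5},{"travel": [-0.073,-0.192,-0.064],"angular": [-0.636,0.724,-0.894],"gripper": 0.5},{"travel": [-0.073,-0.192,-0.064],"angular": [-0.636,0.724,-0.894],"gripper": 0.5},{"travel": [-0.073,-0.192,-0.064],"angular": [-0.636,0.724,-0.894],"gripper": 0.5},{"travel": [-0.073,-0.192,-0.064],"angular": [-0.636,0.724,-0.894],"gripper": 0.5}]}}

```text
t: 15.2
tool_pos: [0.6125, -0.2552, 0.2312]
tool_rot: [-2.415, -0.76, -0.695]
contact_force: [1.2, -0.2, 0.7]
opening: 0.0427
grip_force: 0.0
```

{"op": "step_arm", "data": {"targets": [{"travel": [-0.074,-0.191,-0.1],"angular": [-0.636,0.724,-0.894],"gripper": 0.5},{"travel": [-0.074,-0.191,-0.1],"angular": [-0.636,0.724,-0.894],"gripper": 0.5},{"travel": [-0.074,-0.191,-0.1],"angular": [-0.636,0.724,-0.894],"gripper": 0.5},{"travel": [-0.074,-0.191,-0.1],"angular": [-0.636,0.724,-0.894],"gripper": 0.5},{"travel": [-0.074,-0.191,-0.1],"angular": [-0.636,0.724,-0.894],"gripper": 0.5},{"travel": [-0.074,-0.191,-0.1],"angular": [-0.636,0.724,-0.894],"gripper": 0.5},{"travel": [-0.074,-0.191,-0.263],"angular": [-0.636,0.724,-0.894],"gripper": 0.5},{"travel": [-0.074,-0.191,-0.263],"angular": [-0.636,0.724,-0.894],"gripper": 0.5},{"travel": [-0.074,-0.191,-0.263],"angular": [-0.636,0.724,-0.894],"gripper": 0.5},{"travel": [-0.074,-0.191,-0.263],"angular": [-0.636,0.724,-0.894],"gripper": 0.5}]}}

```text
t: 16.2
tool_pos: [0.5665, -0.3709, 0.07]
tool_rot: [-3.133, 0.201, 0.008]
contact_force: [0.0, 0.2, 1.2]
opening: 0.0429
grip_force: 0.0
```

{"op": "step_arm", "data": {"targets": [{"travel": [0,0,-0.06],"angular": [0,0,0],"gripper": 0.5},{"travel": [0,0,-0.117],"angular": [0,0,0],"gripper": 0.5},{"travel": [0,0,-0.117],"angular": [0,0,0],"gripper": 0.5},{"travel": [0,0,-0.117],"angular": [0,0,0],"gripper": 0.5}]}}

```text
t: 16.6
tool_pos: [0.5687, -0.3734, 0.0049]
tool_rot: [3.132, -0.203, 0.002]
contact_force: [0.7, -0.6, 0.4]
opening: 0.0426
grip_force: 0.0
```

{"op": "step_arm", "data": {"targets": [{"travel": [0,0,0],"angular": [0,0,0],"gripper": 0},{"travel": [0,0,0],"angular": [0,0,0],"gripper": 0},{"travel": [0,0,0],"angular": [0,0,0],"gripper": 0},{"travel": [0,0,0],"angular": [0,0,0],"gripper": 0},{"travel": [0,0,0],"angular": [0,0,0],"gripper": 0},{"travel": [0,0,0],"angular": [0,0,0],"gripper": 0}]}}

```text
t: 17.2
tool_pos: [0.57, -0.374, 0.0065]
tool_rot: [3.13, -0.203, 0.007]
contact_force: [-0.2, -0.2, 6.8]
opening: 0.0164
grip_force: 39.3
```

{"op": "step_arm", "data": {"targets": [{"travel": [0,0,0.467],"angular": [0,0,0],"gripper": 0},{"travel": [0,0,0.467],"angular": [0,0,0],"gripper": 0},{"travel": [0,0,0.467],"angular": [0,0,0],"gripper": 0},{"travel": [0,0,0.467],"angular": [0,0,0],"gripper": 0},{"travel": [0,0,0.467],"angular": [0,0,0],"gripper": 0},{"travel": [0,0,0.467],"angular": [0,0,0],"gripper": 0}]}}

```text
t: 17.8
tool_pos: [0.5691, -0.3729, 0.2902]
tool_rot: [3.128, -0.202, 0.011]
contact_force: [-0.0, 0.4, 0.2]
opening: 0.0162
grip_force: 39.3
```

{"op": "step_arm", "data": {"targets": [{"travel": [0.074,0.255,0.078],"angular": [0.636,-0.724,0.894],"gripper": 0},{"travel": [0.074,0.255,0.078],"angular": [0.636,-0.724,0.894],"gripper": 0},{"travel": [0.074,0.255,0.078],"angular": [0.636,-0.724,0.894],"gripper": 0},{"travel": [0.074,0.255,0.078],"angular": [0.636,-0.724,0.894],"gripper": 0},{"travel": [0.074,0.255,0.078],"angular": [0.636,-0.724,0.894],"gripper": 0},{"travel": [0.074,0.255,0.078],"angular": [0.636,-0.724,0.894],"gripper": 0},{"travel": [0.074,0.255,0.078],"angular": [0.636,-0.724,0.894],"gripper": 0},{"travel": [0.074,0.255,0.078],"angular": [0.636,-0.724,0.894],"gripper": 0}]}}

```text
t: 18.6
tool_pos: [0.6115, -0.2206, 0.3277]
tool_rot: [-2.417, -0.752, -0.693]
contact_force: [-0.1, -0.1, -1.0]
opening: 0.0161
grip_force: 39.3
```

{"op": "step_arm", "data": {"targets": [{"travel": [0.073,0.255,-0.088],"angular": [0.636,-0.724,0.894],"gripper": 0},{"travel": [0.073,0.255,-0.088],"angular": [0.636,-0.724,0.894],"gripper": 0},{"travel": [0.073,0.255,-0.088],"angular": [0.636,-0.724,0.894],"gripper": 0},{"travel": [0.073,0.255,-0.088],"angular": [0.636,-0.724,0.894],"gripper": 0},{"travel": [0.073,0.255,-0.088],"angular": [0.636,-0.724,0.894],"gripper": 0},{"travel": [0.073,0.255,-0.088],"angular": [0.636,-0.724,0.894],"gripper": 0},{"travel": [0.073,0.255,-0.088],"angular": [0.636,-0.724,0.894],"gripper": 0},{"travel": [0.073,0.255,-0.088],"angular": [0.636,-0.724,0.894],"gripper": 0},{"travel": [0.073,0.255,-0.088],"angular": [0.636,-0.724,0.894],"gripper": 0}]}}

```text
t: 19.5
tool_pos: [0.6566, -0.0656, 0.2772]
tool_rot: [-1.366, -1.361, -1.101]
contact_force: [0.1, -0.4, -0.3]
opening: 0.0159
grip_force: 39.4
```

Run:
```python
from h import *
pose()
d=grab("wrist","w5"); H=hsv(d).astype(int)
o=ctrl.get_obs(); R=Ro.from_rotvec(o["tool_rot"]).as_matrix()
print(proj(d,o["tool_pos"]+R@[.04,0,-.01])[0])
m=(H[...,1]<45)&(H[...,2]>165); ys=np.nonzero(m[150:320,281])[0]+150; print(ys.min(),ys[:40])
```

```text
t 19.5 pos [ 0.6566 -0.0656  0.2772] x [0.002 0.21  0.978] y [ 1.    -0.002 -0.002] z [ 0.002  0.978 -0.21 ] open 0.0159 grip 39.4 F [ 0.1 -0.4 -0.3]
q [-0.577  0.454  1.441  1.148  2.023 -0.484]
[280.91755016 197.94520335]
151 [151 152 153 154 155 156 157 158 159 160 161 162 163 164 165 166 171 199
 200 201 202 203 204 205 206 207 208 209 210 211 212 213 214 215 216 217
 238 239 240 241]
```

{"op": "step_arm", "data": {"targets": [{"travel": [0,0,-0.07],"angular": [0,0,0],"gripper": 0},{"travel": [0,0,-0.14],"angular": [0,0,0],"gripper": 0},{"travel": [0,0,-0.18],"angular": [0,0,0],"gripper": 0},{"travel": [0,0,-0.213],"angular": [0,0,0],"gripper": 0},{"travel": [0,0,-0.213],"angular": [0,0,0],"gripper": 0},{"travel": [0,0,-0.213],"angular": [0,0,0],"gripper": 0}]}}

```text
t: 20.15
tool_pos: [0.6567, -0.0665, 0.1506]
tool_rot: [-1.364, -1.363, -1.105]
contact_force: [-0.5, -0.3, 0.9]
opening: 0.0158
grip_force: 39.4
```

{"op": "step_arm", "data": {"targets": [{"travel": [0,0,0],"angular": [0,0,0],"gripper": 0.5},{"travel": [0,0,0],"angular": [0,0,0],"gripper": 0.5},{"travel": [0,0,0],"angular": [0,0,0],"gripper": 0.5},{"travel": [0,0,0],"angular": [0,0,0],"gripper": 0.5}]}}

```text
t: 20.55
tool_pos: [0.6564, -0.0663, 0.1497]
tool_rot: [-1.363, -1.362, -1.104]
contact_force: [-0.6, -0.5, 0.2]
opening: 0.0427
grip_force: 0.0
```

{"op": "step_arm", "data": {"targets": [{"travel": [0,-0.117,0.05],"angular": [0,0,0],"gripper": 0.5},{"travel": [0,-0.117,0.05],"angular": [0,0,0],"gripper": 0.5},{"travel": [0,-0.2,0.2],"angular": [0,0,0],"gripper": 0.5},{"travel": [0,-0.2,0.2],"angular": [0,0,0],"gripper": 0.5},{"travel": [0,-0.2,0.2],"angular": [0,0,0],"gripper": 0.5},{"travel": [0,-0.2,0.2],"angular": [0,0,0],"gripper": 0.5}]}}

```text
t: 21.15
tool_pos: [0.6567, -0.1874, 0.2712]
tool_rot: [-1.365, -1.365, -1.106]
contact_force: [0.4, 0.6, -0.8]
opening: 0.0426
grip_force: 0.0
```

Run:
```python
from h import *
pose(); c=json.load(open("cmd.json")); print(c[0])
A=[.48,.10,.42]; R=RR(0)
plan([("r1",[.58,-.15,.40],between(np.array(c[1]),R,.5)),("view",A,R)])
```

```text
t 21.15 pos [ 0.6567 -0.1874  0.2712] x [-0.003  0.211  0.977] y [ 1.    -0.003  0.004] z [ 0.003  0.977 -0.211] open 0.0426 grip 0.0 F [ 0.4  0.6 -0.8]
q [-0.705  0.594  1.259  1.102  2.15  -0.505]
[0.6561, -0.18579999999999997, 0.2683]
r1 travel [-0.127, 0.06, 0.22] ang [-0.671, 0.671, -0.828] rows 7 
view travel [-0.166, 0.416, 0.033] ang [-0.671, 0.671, -0.828] rows 7
```

{"op": "step_arm", "data": {"targets": [{"travel": [-0.127,0.06,0.22],"angular": [-0.671,0.671,-0.828],"gripper": 0.5},{"travel": [-0.127,0.06,0.22],"angular": [-0.671,0.671,-0.828],"gripper": 0.5},{"travel": [-0.127,0.06,0.22],"angular": [-0.671,0.671,-0.828],"gripper": 0.5},{"travel": [-0.127,0.06,0.22],"angular": [-0.671,0.671,-0.828],"gripper": 0.5},{"travel": [-0.127,0.06,0.22],"angular": [-0.671,0.671,-0.828],"gripper": 0.5},{"travel": [-0.127,0.06,0.22],"angular": [-0.671,0.671,-0.828],"gripper": 0.5},{"travel": [-0.127,0.06,0.22],"angular": [-0.671,0.671,-0.828],"gripper": 0.5},{"travel": [-0.127,0.06,0.22],"angular": [-0.671,0.671,-0.828],"gripper": 0.5}]}}

```text
t: 21.95
tool_pos: [0.5798, -0.1483, 0.4015]
tool_rot: [-2.394, -0.853, -0.688]
contact_force: [0.2, 0.4, 1.0]
opening: 0.0424
grip_force: 0.0
```

{"op": "step_arm", "data": {"targets": [{"travel": [-0.166,0.416,0.033],"angular": [-0.671,0.671,-0.828],"gripper": 0.5},{"travel": [-0.166,0.416,0.033],"angular": [-0.671,0.671,-0.828],"gripper": 0.5},{"travel": [-0.166,0.416,0.033],"angular": [-0.671,0.671,-0.828],"gripper": 0.5},{"travel": [-0.166,0.416,0.033],"angular": [-0.671,0.671,-0.828],"gripper": 0.5},{"travel": [-0.166,0.416,0.033],"angular": [-0.671,0.671,-0.828],"gripper": 0.5},{"travel": [-0.166,0.416,0.033],"angular": [-0.671,0.671,-0.828],"gripper": 0.5},{"travel": [-0.166,0.416,0.033],"angular": [-0.671,0.671,-0.828],"gripper": 0.5},{"travel": [-0.166,0.416,0.033],"angular": [-0.671,0.671,-0.828],"gripper": 0.5},{"travel": [-0.166,0.416,0.033],"angular": [-0.671,0.671,-0.828],"gripper": 0.5},{"travel": [-0.166,0.416,0.033],"angular": [-0.671,0.671,-0.828],"gripper": 0.5}]}}

```text
t: 22.95
tool_pos: [0.4804, 0.0986, 0.4195]
tool_rot: [3.141, 0.0, -0.004]
contact_force: [-0.4, -0.4, -0.2]
opening: 0.0427
grip_force: 0.0
```

Run:
```python
from h import *
pose(); print(json.load(open("cmd.json"))[0])
d=grab("wrist","w6"); cv2.imwrite("pics/v6.png",cv2.resize(cv2.imread("pics/w6.png"),(784,588),interpolation=cv2.INTER_CUBIC))
```

```text
t 22.95 pos [0.4804 0.0986 0.4195] x [ 1.     0.    -0.003] y [ 0.    -1.     0.001] z [-0.003 -0.001 -1.   ] open 0.0427 grip 0.0 F [-0.4 -0.4 -0.2]
q [ 5.100e-02 -3.080e-01  1.635e+00 -1.000e-03  1.818e+00  1.621e+00]
[0.48029999999999995, 0.09980000000000003, 0.4201]
```

View pics/v6.png

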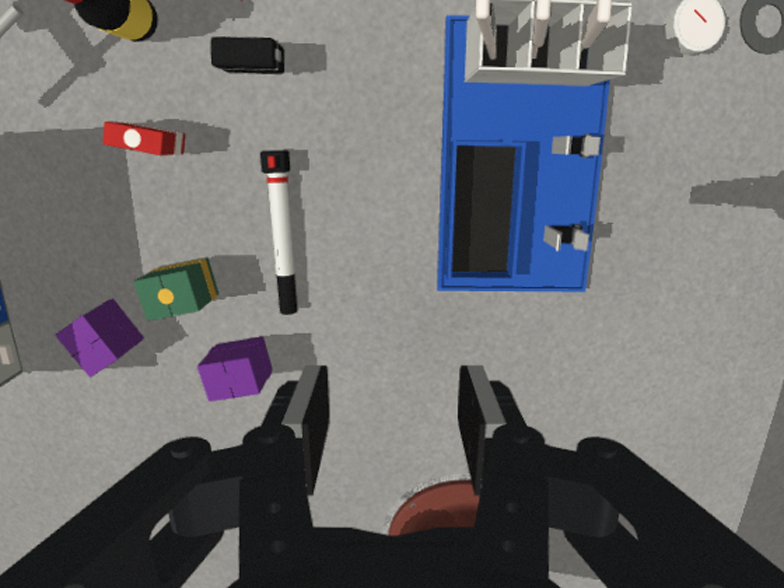

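Run:
```python
from h import *
d=load("w6"); H=hsv(d).astype(int); h,s,v=H[...,0],H[...,1],H[...,2]
def box(roi,m):
    z=np.zeros_like(m); y0,y1,x0,x1=[int(k/1.4) for k in roi]; z[y0:y1,x0:x1]=m[y0:y1,x0:x1]; return max(blobs(z,10),key=lambda b:b.sum())
g=box((250,330,125,225),(h>40)&(h<95)&(s>80)); print("green V",np.percentile(v[g],[5,25,50,75,95]))
t=cv2.threshold(v[g].astype(np.uint8),0,255,cv2.THRESH_OTSU)[0]; print(t)
f=np.uint8([0]); 
gt=box((250,330,125,225),((h>40)&(h<95)&(s>80)&(v>t))|((h>18)&(h<35)&(s>120)&(v>t+60))); print("green top",rect(d,gt,.066))
r=box((110,165,95,195),((h<8)|(h>172))&(s>120)); t=cv2.threshold(v[r].astype(np.uint8),0,255,cv2.THRESH_OTSU)[0]; print("red V",np.percentile(v[r],[5,25,50,75,95]),t)
print("red all",rect(d,r,.058),"top",rect(d,box((110,165,95,195),((h<8)|(h>172))&(s>120)&(v>t)),.058))
print("tin all",rect(d,box((30,85,200,300),v<48),.052))
k=lambda p:np.array(p)/1.4-.2
print("tin clicks",onz(d,k([(212,37),(275,40),(273,74),(213,71)]),.052)[:,:2].round(4).tolist())
print("green clicks",onz(d,k([(136,290),(196,267),(211,303),(148,321)]),.066)[:,:2].round(4).tolist())
print("bay floor",rect(d,box((140,280,440,525),v<70),.0065))
bl=box((0,300,430,615),(h>100)&(h<125)&(s>150)); print("tray",rect(d,bl,.006))
print("bay -y wall top inner edge clicks",onz(d,k([(522,147),(514,275)]),.032)[:,:2].round(4).tolist())
print("clips fixed/jaw clicks",onz(d,k([(555,146),(551,238)]),.064)[:,:2].round(4).tolist(),onz(d,k([(597,146),(586,238)]),.061)[:,:2].round(4).tolist())
print("clip saddle (dark)",onz(d,k([(575,145),(567,237)]),.022)[:,:2].round(4).tolist())
w=box((150,320,255,305),(v<70)|((s<60)&(v>160))|(((h<8)|(h>172))&(s>120))); print("pump",rect(d,w,.015))
```

```text
green V [ 54.  58. 114. 116. 118.]
85.0
green top [400.8 349.6  62.3  47.3 -79.3]
red V [ 90.  125.5 190.  193.  196. ] 141.0
red all [568.3 361.   76.6  25.3  78.3] top [565.4 352.   30.8  22.9  77.7]
tin all [645.  242.7  72.   32.7  88.4]
tin clicks [[0.6633, 0.2768], [0.6588, 0.2142], [0.6272, 0.2178], [0.6315, 0.2783]]
green clicks [[0.4075, 0.3831], [0.4333, 0.3112], [0.3924, 0.2993], [0.3709, 0.3749]]
bay floor [ 4.846e+02 -4.700e+00  1.452e+02  6.550e+01 -2.000e-01]
tray [ 5.395e+02 -4.680e+01  3.017e+02  1.823e+02 -4.000e-01]
bay -y wall top inner edge clicks [[0.5567, -0.0391], [0.4151, -0.0403]]
clips fixed/jaw clicks [[0.5582, -0.0644], [0.4643, -0.0686]] [[0.5591, -0.1091], [0.464, -0.1078]]
clip saddle (dark) [[0.5598, -0.1004], [0.4577, -0.1013]]
pump [457.4 230.5 191.6  31.9  -0.5]
```

Run:
```python
from h import *
d=load("w6"); H=hsv(d).astype(int); h,s,v=H[...,0],H[...,1],H[...,2]
m=(h>130)&(h<160)&(s>90)
for b in blobs(m,100):
    t=cv2.threshold(v[b].astype(np.uint8),0,255,cv2.THRESH_OTSU)[0]
    for bb in blobs(b&(v>t),60):
        ys,xs=np.nonzero(bb); print((int(xs.mean()*1.4),int(ys.mean()*1.4)),rect(d,bb,.066),len(xs),t)
k=lambda p:np.array(p)/1.4-.2
print("p2 top",onz(d,k([(57,338),(115,300),(142,335),(92,376)]),.066)[:,:2].round(3).tolist())
u=np.array([np.cos(np.radians(-79.3)),np.sin(np.radians(-79.3))]); c=np.array([.4005,.351])
for q in(-.052,-.038,.038,.052): print(q,(c+q*u).round(3),(c+q*u+.011*np.array([-u[1],u[0]])).round(3),(c+q*u-.011*np.array([-u[1],u[0]])).round(3))
# view pose plan
plan([("over tube",[.4005,.351,.13],RR(10.7)),("down",[.4005,.351,.036],RR(10.7))])
```

```text
(90, 347) [338.8 456.8  63.7  46.3  30.6] 728 112.0
(227, 378) [298.7 290.6  62.5  47.2 -80.1] 961 112.0
p2 top [[0.349, 0.491], [0.396, 0.41], [0.354, 0.385], [0.301, 0.457]]
-0.052 [0.391 0.402] [0.402 0.404] [0.38 0.4 ]
-0.038 [0.393 0.388] [0.404 0.39 ] [0.383 0.386]
0.038 [0.408 0.314] [0.418 0.316] [0.397 0.312]
0.052 [0.41 0.3 ] [0.421 0.302] [0.399 0.298]
over tube travel [-0.133, 0.419, -0.484] ang [0.0, 0.0, 0.238] rows 8 
down travel [0.0, 0.0, -0.156] ang [0.0, 0.0, 0.0] rows 2
```

{"op": "step_arm", "data": {"targets": [{"travel": [-0.133,0.419,-0.3],"angular": [0,0,0.238],"gripper": 1},{"travel": [-0.133,0.419,-0.3],"angular": [0,0,0.238],"gripper": 1},{"travel": [-0.133,0.419,-0.3],"angular": [0,0,0.238],"gripper": 1},{"travel": [-0.133,0.419,-0.3],"angular": [0,0,0.238],"gripper": 1},{"travel": [-0.133,0.419,-0.3],"angular": [0,0,0.238],"gripper": 0.92},{"travel": [-0.133,0.419,-0.3],"angular": [0,0,0.238],"gripper": 0.92},{"travel": [-0.133,0.419,-0.3],"angular": [0,0,0.238],"gripper": 0.92},{"travel": [-0.133,0.419,-0.484],"angular": [0,0,0.238],"gripper": 0.92},{"travel": [-0.133,0.419,-0.484],"angular": [0,0,0.238],"gripper": 0.92},{"travel": [-0.133,0.419,-0.484],"angular": [0,0,0.238],"gripper": 0.92}]}}

```text
t: 24.0
tool_pos: [0.3977, 0.3475, 0.1243]
tool_rot: [3.121, 0.291, -0.016]
contact_force: [-0.3, -0.6, -1.2]
opening: 0.0785
grip_force: 0.0
```

Run:
```python
from h import *
pose()
d=grab("wrist","w7"); cv2.imwrite("pics/w7v.png",cv2.cvtColor(d["img"],cv2.COLOR_RGB2BGR))
H=hsv(d).astype(int); h,s,v=H[...,0],H[...,1],H[...,2]
m=((h>40)&(h<95)&(s>80))
for b in blobs(m,200):
    t=cv2.threshold(v[b].astype(np.uint8),0,255,cv2.THRESH_OTSU)[0]
    print(b.sum(),t,np.percentile(v[b],[5,50,95]),rect(d,b,.066),[rect(d,x,.066) for x in blobs(b&(v>t),200)])
    print(np.argwhere(b).min(0),np.argwhere(b).max(0))
# scene too
a=grab("scene","s7"); H=hsv(a).astype(int); h,s,v=H[...,0],H[...,1],H[...,2]
for b in blobs((h>40)&(h<95)&(s>80),50): ys,xs=np.nonzero(b); print("scene",len(xs),(int(xs.mean()),int(ys.mean())),rect(a,b,.03))
```

```text
t 24.0 pos [0.3977 0.3475 0.1243] x [ 0.983  0.185 -0.011] y [ 0.185 -0.983  0.006] z [-0.009 -0.008 -1.   ] open 0.0785 grip 0.0 F [-0.3 -0.6 -1.2]
q [ 5.780e-01 -8.000e-02  1.928e+00 -1.000e-03  1.305e+00  1.963e+00]
7665 94.0 [ 60. 119. 122.] [404.9 350.7  62.8  54.5 -79.5] [array([398.1, 365.8,  46.5,  30.6,  10.6]), array([403.9, 334.1,  46.5,  30.1,  10.6])]
[176 226] [259 329]
scene 363 (326, 107) [391.2 365.9  97.2  61.8 -77. ]
```

View pics/w7v.png

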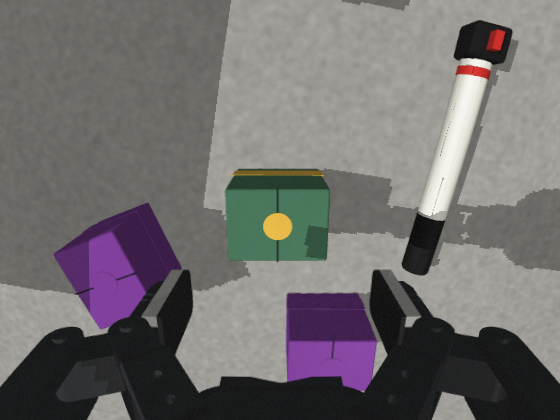

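Run:
```python
from h import *
R=RR(10.7); B=RR(-.4); G=np.array([.401,.350,.033]); T=np.array([.440,-.003,.040])
c=json.load(open("cmd.json")); c[0][2]+=.156*.6; json.dump(c,open("cmd.json","w")); print(c[0])
plan([("down",G,R),("lift",G+[0,0,.15],R),("over",T+[0,0,.06],B)])
```

```text
[0.40049999999999997, 0.35119999999999996, 0.12969999999999998]
down travel [0.001, -0.002, -0.161] ang [0.0, 0.0, 0.0] rows 2 
lift travel [0.0, 0.0, 0.25] ang [0.0, 0.0, 0.0] rows 3 
over travel [0.065, -0.588, -0.138] ang [0.0, 0.0, -0.247] rows 8
```

{"op": "step_arm", "data": {"targets": [{"travel": [0.001,-0.002,-0.06],"angular": [0,0,0],"gripper": 0.92},{"travel": [0.001,-0.002,-0.12],"angular": [0,0,0],"gripper": 0.92},{"travel": [0.001,-0.002,-0.161],"angular": [0,0,0],"gripper": 0.92},{"travel": [0.001,-0.002,-0.161],"angular": [0,0,0],"gripper": 0.92},{"travel": [0.001,-0.002,-0.161],"angular": [0,0,0],"gripper": 0.92},{"travel": [0.001,-0.002,-0.161],"angular": [0,0,0],"gripper": 0},{"travel": [0.001,-0.002,-0.161],"angular": [0,0,0],"gripper": 0},{"travel": [0.001,-0.002,-0.161],"angular": [0,0,0],"gripper": 0},{"travel": [0.001,-0.002,-0.161],"angular": [0,0,0],"gripper": 0},{"travel": [0.001,-0.002,-0.161],"angular": [0,0,0],"gripper": 0}]}}

```text
t: 25.1
tool_pos: [0.404, 0.3511, 0.0378]
tool_rot: [-3.127, -0.293, -0.009]
contact_force: [-0.1, -0.8, 6.6]
opening: 0.063
grip_force: 45.9
```

{"op": "step_arm", "data": {"targets": [{"travel": [0,0,0.25],"angular": [0,0,0],"gripper": 0},{"travel": [0,0,0.25],"angular": [0,0,0],"gripper": 0},{"travel": [0,0,0.25],"angular": [0,0,0],"gripper": 0},{"travel": [0,0,0.25],"angular": [0,0,0],"gripper": 0},{"travel": [0,0,0.25],"angular": [0,0,0],"gripper": 0}]}}

```text
t: 25.6
tool_pos: [0.4023, 0.3504, 0.1868]
tool_rot: [-3.127, -0.294, -0.007]
contact_force: [0.3, 0.5, -2.4]
opening: 0.0633
grip_force: 46.2
```

{"op": "step_arm", "data": {"targets": [{"travel": [0.065,-0.588,0],"angular": [0,0,-0.247],"gripper": 0},{"travel": [0.065,-0.588,0],"angular": [0,0,-0.247],"gripper": 0},{"travel": [0.065,-0.588,0],"angular": [0,0,-0.247],"gripper": 0},{"travel": [0.065,-0.588,0],"angular": [0,0,-0.247],"gripper": 0},{"travel": [0.065,-0.588,0],"angular": [0,0,-0.247],"gripper": 0},{"travel": [0.065,-0.588,0],"angular": [0,0,-0.247],"gripper": 0},{"travel": [0.065,-0.588,0],"angular": [0,0,-0.247],"gripper": 0},{"travel": [0.065,-0.588,-0.138],"angular": [0,0,-0.247],"gripper": 0},{"travel": [0.065,-0.588,-0.138],"angular": [0,0,-0.247],"gripper": 0},{"travel": [0.065,-0.588,-0.138],"angular": [0,0,-0.247],"gripper": 0}]}}

```text
t: 26.6
tool_pos: [0.4341, -0.0028, 0.0935]
tool_rot: [-3.14, 0.013, 0.025]
contact_force: [-1.4, 0.1, -2.3]
opening: 0.063
grip_force: 46.1
```

{"op": "step_arm", "data": {"targets": [{"travel": [0,0,0],"angular": [0,0,0],"gripper": 0},{"travel": [0,0,0],"angular": [0,0,0],"gripper": 0}]}}

```text
t: 26.8
tool_pos: [0.4413, -0.0029, 0.1028]
tool_rot: [3.14, -0.009, 0.003]
contact_force: [-0.3, -0.3, -1.3]
opening: 0.0634
grip_force: 46.2
```

Run:
```python
from h import *
pose(); print(json.load(open("cmd.json"))[0])
d=grab("wrist","w8"); H=hsv(d).astype(int); h,s,v=H[...,0],H[...,1],H[...,2]
o=ctrl.get_obs()
for b in blobs(((h>40)&(h<95)&(s>80)),200):
    t=cv2.threshold(v[b].astype(np.uint8),0,255,cv2.THRESH_OTSU)[0]; zt=o["tool_pos"][2]-.033+.066
    print("green",t,rect(d,b,zt),[rect(d,x,zt) for x in blobs(b&(v>t),200)])
cv2.imwrite("pics/w8v.png",cv2.cvtColor(d["img"],cv2.COLOR_RGB2BGR))
a=grab("scene","s8")
bl=(h>100)&(h<125)&(s>150)
for b in blobs(bl,500): print("blue",rect(d,b,.006))
for b in blobs((v<60),300): ys,xs=np.nonzero(b); print("dark",(int(xs.mean()),int(ys.mean())),rect(d,b,.0065)) if ys.mean()<250 else 0
```

```text
t 26.8 pos [ 0.4413 -0.0029  0.1028] x [ 1.    -0.006  0.002] y [-0.006 -1.     0.002] z [ 0.002 -0.002 -1.   ] open 0.0634 grip 46.2 F [-0.3 -0.3 -1.3]
q [-1.750e-01 -2.940e-01  2.151e+00 -2.000e-03  1.283e+00  1.403e+00]
[0.44009999999999994, -0.002799999999999969, 0.10029999999999999]
green 77.0 [482.6  -3.3  39.    1.1  89.6] []
green 122.0 [448.8  -3.   60.3  58.   89.6] [array([461.1,  12.2,  29.3,   6.3,  89. ]), array([462.5, -13.4,  19.1,   3.1, -89. ]), array([456.6, -24.1,  12.7,   5.8, -85.8]), array([440.5, -21.6,   7.6,   7.1,  89.2]), array([427.3,  12.5,  29.4,  14.4, -89.8]), array([426.1, -18.2,  29.1,  12.5,  89. ])]
blue [ 4.859e+02 -4.640e+01  1.976e+02  1.843e+02 -4.000e-01]
blue [ 579.  -121.    36.3   13.   -86.9]
dark (437, 41) [ 559.6 -100.7   30.1   22.5  -87.6]
dark (278, 124) [ 5.003e+02 -3.300e+00  1.142e+02  6.840e+01 -3.000e-01]
dark (421, 188) [ 458.  -102.1   33.8   23.3  -89.9]
```

View pics/w8v.png

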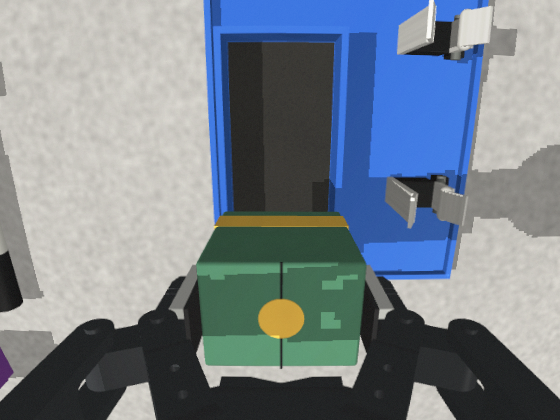

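{"op": "step_arm", "data": {"targets": [{"travel": [0.005,0,0],"angular": [0,0,0],"gripper": 0},{"travel": [0.008,0,-0.04],"angular": [0,0,0],"gripper": 0},{"travel": [0.008,0,-0.06],"angular": [0,0,0],"gripper": 0},{"travel": [0.008,0,-0.08],"angular": [0,0,0],"gripper": 0},{"travel": [0.008,0,-0.09],"angular": [0,0,0],"gripper": 0},{"travel": [0.008,0,-0.1],"angular": [0,0,0],"gripper": 0},{"travel": [0.008,0,-0.1],"angular": [0,0,0],"gripper": 0},{"travel": [0.008,0,-0.1],"angular": [0,0,0],"gripper": 0}]}}

```text
t: 27.7
tool_pos: [0.4456, -0.0032, 0.0439]
tool_rot: [3.14, -0.01, -0.003]
contact_force: [-8.9, 1.3, 15.3]
opening: 0.0634
grip_force: 48.6
```

{"op": "step_arm", "data": {"targets": [{"travel": [0,0,0],"angular": [0,0,0],"gripper": 0.85},{"travel": [0,0,0],"angular": [0,0,0],"gripper": 0.85},{"travel": [0,0,0],"angular": [0,0,0],"gripper": 0.85},{"travel": [0,0,0],"angular": [0,0,0],"gripper": 0.85}]}}

```text
t: 28.1
tool_pos: [0.445, -0.0032, 0.041]
tool_rot: [3.14, -0.011, -0.001]
contact_force: [0.1, -1.0, -0.2]
opening: 0.0726
grip_force: 0.0
```

{"op": "step_arm", "data": {"targets": [{"travel": [0,0,0.1],"angular": [0,0,0],"gripper": 0.85},{"travel": [0,0,0.2],"angular": [0,0,0],"gripper": 0.85},{"travel": [0,0,0.2],"angular": [0,0,0],"gripper": 0.85},{"travel": [0,0,0.2],"angular": [0,0,0],"gripper": 0.85}]}}

```text
t: 28.5
tool_pos: [0.4478, -0.0036, 0.1657]
tool_rot: [3.138, -0.011, 0.013]
contact_force: [0.3, -0.4, 0.3]
opening: 0.0725
grip_force: 0.0
```

Run:
```python
from h import *
c=json.load(open("cmd.json")); c[0]=(np.array(c[0])+.6*np.array([.008,0,.1])).tolist(); json.dump(c,open("cmd.json","w")); pose(); print(c[0])
d=grab("wrist","w9"); H=hsv(d).astype(int); h,s,v=H[...,0],H[...,1],H[...,2]
for b in blobs(((h>40)&(h<95)&(s>80)),200):
    t=cv2.threshold(v[b].astype(np.uint8),0,255,cv2.THRESH_OTSU)[0]
    print("green",t,rect(d,b,.072),[rect(d,x,.072) for x in blobs(b&(v>t),200)])
# tape and tin from the fixed cameras: changes since start
for f in("scene","side"):
    a=load(f+"1"); b=grab(f,f[:2]+"9"); df=np.abs(a["img"].astype(int)-b["img"]).max(2)>40
    for n,P in(("tape",[.569,.371,.03]),("tin",[.647,.247,.03]),("pump",[.455,.232,.012])):
        u=proj(a,P)[0].astype(int); print(f,n,df[u[1]-12:u[1]+12,u[0]-12:u[0]+12].mean().round(3))
Rt=RR(-10); P=np.array([.569,.371,.033])
plan([("above tape",P+[-0.0,0,.12],Rt)])
```

```text
t 28.5 pos [ 0.4478 -0.0036  0.1657] x [ 1.    -0.007  0.008] y [-0.007 -1.     0.003] z [ 0.008 -0.003 -1.   ] open 0.0725 grip 0.0 F [ 0.3 -0.4  0.3]
q [-1.740e-01 -3.520e-01  2.085e+00 -2.000e-03  1.400e+00  1.404e+00]
[0.44489999999999996, -0.002799999999999969, 0.1603]
green 90.0 [446.7  -3.3  63.2  54.2  89.6] [array([ 4.429e+02,  1.290e+01,  4.620e+01,  3.100e+01, -4.000e-01]), array([ 4.426e+02, -1.940e+01,  4.630e+01,  3.060e+01, -4.000e-01])]
scene tape 0.0
scene tin 0.0
scene pump 0.087
side tape 0.0
side tin 0.0
side pump 0.332
above tape travel [0.207, 0.623, -0.012] ang [0.0, 0.0, -0.213] rows 8
```

{"op": "step_arm", "data": {"targets": [{"travel": [0.207,0.623,0.05],"angular": [0,0,-0.213],"gripper": 0.92},{"travel": [0.207,0.623,0.05],"angular": [0,0,-0.213],"gripper": 0.92},{"travel": [0.207,0.623,0.05],"angular": [0,0,-0.213],"gripper": 0.92},{"travel": [0.207,0.623,0.05],"angular": [0,0,-0.213],"gripper": 0.92},{"travel": [0.207,0.623,0.05],"angular": [0,0,-0.213],"gripper": 0.92},{"travel": [0.207,0.623,0.05],"angular": [0,0,-0.213],"gripper": 0.92},{"travel": [0.207,0.623,-0.012],"angular": [0,0,-0.213],"gripper": 0.92},{"travel": [0.207,0.623,-0.012],"angular": [0,0,-0.213],"gripper": 0.92},{"travel": [0.207,0.623,-0.012],"angular": [0,0,-0.213],"gripper": 0.92},{"travel": [0.207,0.623,-0.012],"angular": [0,0,-0.213],"gripper": 0.92}]}}

```text
t: 29.65
tool_pos: [0.5675, 0.3708, 0.1494]
tool_rot: [3.124, -0.27, -0.01]
contact_force: [0.4, -0.5, -0.2]
opening: 0.0784
grip_force: 0.0
```

Run:
```python
from h import *
pose(); print(json.load(open("cmd.json"))[0])
d=grab("wrist","w10"); H=hsv(d).astype(int); h,s,v=H[...,0],H[...,1],H[...,2]
for b in blobs(((h<8)|(h>172))&(s>120),150):
    t=cv2.threshold(v[b].astype(np.uint8),0,255,cv2.THRESH_OTSU)[0]; ys,xs=np.nonzero(b)
    print("red",(int(xs.mean()),int(ys.mean())),t,np.percentile(v[b],[5,50,95]),rect(d,b,.058),[rect(d,x,.058) for x in blobs(b&(v>t),80)])
for b in blobs(v<48,500): ys,xs=np.nonzero(b); print("dark",(int(xs.mean()),int(ys.mean())),rect(d,b,.052)) if ys.mean()<250 else 0
```

```text
t 29.65 pos [0.5675 0.3708 0.1494] x [ 0.985 -0.171 -0.006] y [-0.171 -0.985  0.006] z [-0.007 -0.005 -1.   ] open 0.0784 grip 0.0 F [ 0.4 -0.5 -0.2]
q [ 4.700e-01  2.380e-01  1.547e+00 -1.000e-03  1.364e+00  2.213e+00]
[0.5690999999999999, 0.371, 0.15309999999999999]
red (220, 8) 138.0 [ 74. 166. 191.] [704.7 385.1  32.2  12.8  79.1] [array([707.4, 386.8,  26.6,   8.2,  79.1])]
red (283, 205) 127.0 [ 79. 172. 176.] [572.6 366.8  63.2  31.   78.2] [array([572.2, 383.5,  30.5,  23.2,  78.1]), array([565.5, 351.8,  30.5,  23.1,  78. ])]
red (454, 205) 134.0 [ 67.7 153.  191. ] [552.4 243.9  13.7   9.    1.7] [array([551.3, 242.6,  10.7,   5.3,  -0.6])]
red (446, 224) 164.0 [125.5 176.  194.7] [539.2 250.9  20.3   7.3  84.4] [array([537.9, 250.8,  13.9,   4.7,  85.2])]
dark (236, 31) [693.2 380.1  52.5  37.   79.3]
dark (434, 67) [649.1 251.4  66.5  27.4  87.4]
dark (444, 200) [555.1 247.2  31.5  26.7 -88.3]
```

Run:
```python
from h import *
R=RR(-11.9); B=RR(-.4); G=np.array([.567,.3676,.031]); T=np.array([.492,-.003,.038])
plan([("down",G,R),("lift",G+[0,0,.15],R),("over",T+[0,0,.06],B),("in",T,B),("up",T+[0,0,.12],B)])
```

```text
down travel [-0.003, -0.006, -0.204] ang [0.0, 0.0, -0.043] rows 3 
lift travel [0.0, 0.0, 0.25] ang [0.0, 0.0, 0.0] rows 3 
over travel [-0.125, -0.617, -0.138] ang [0.0, 0.0, 0.256] rows 8 
in travel [0.0, 0.0, -0.1] ang [0.0, 0.0, 0.0] rows 2 
up travel [0.0, 0.0, 0.2] ang [0.0, 0.0, 0.0] rows 3
```

{"op": "step_arm", "data": {"targets": [{"travel": [-0.003,-0.006,-0.08],"angular": [0,0,-0.043],"gripper": 0.92},{"travel": [-0.003,-0.006,-0.15],"angular": [0,0,-0.043],"gripper": 0.92},{"travel": [-0.003,-0.006,-0.204],"angular": [0,0,-0.043],"gripper": 0.92},{"travel": [-0.003,-0.006,-0.204],"angular": [0,0,-0.043],"gripper": 0.92},{"travel": [-0.003,-0.006,-0.204],"angular": [0,0,-0.043],"gripper": 0.92},{"travel": [-0.003,-0.006,-0.204],"angular": [0,0,-0.043],"gripper": 0},{"travel": [-0.003,-0.006,-0.204],"angular": [0,0,-0.043],"gripper": 0},{"travel": [-0.003,-0.006,-0.204],"angular": [0,0,-0.043],"gripper": 0},{"travel": [-0.003,-0.006,-0.204],"angular": [0,0,-0.043],"gripper": 0},{"travel": [-0.003,-0.006,-0.204],"angular": [0,0,-0.043],"gripper": 0}]}}

```text
t: 30.7
tool_pos: [0.5698, 0.3679, 0.0354]
tool_rot: [-3.124, 0.326, -0.007]
contact_force: [-0.1, -2.0, 6.0]
opening: 0.0631
grip_force: 47.1
```

{"op": "step_arm", "data": {"targets": [{"travel": [0,0,0.25],"angular": [0,0,0],"gripper": 0},{"travel": [0,0,0.25],"angular": [0,0,0],"gripper": 0},{"travel": [0,0,0.25],"angular": [0,0,0],"gripper": 0},{"travel": [0,0,0.25],"angular": [0,0,0],"gripper": 0},{"travel": [0,0,0.25],"angular": [0,0,0],"gripper": 0}]}}

```text
t: 31.2
tool_pos: [0.5686, 0.3678, 0.185]
tool_rot: [-3.123, 0.326, -0.006]
contact_force: [0.4, -0.5, -1.5]
opening: 0.0628
grip_force: 46.2
```

{"op": "step_arm", "data": {"targets": [{"travel": [-0.125,-0.617,0],"angular": [0,0,0.256],"gripper": 0},{"travel": [-0.125,-0.617,0],"angular": [0,0,0.256],"gripper": 0},{"travel": [-0.125,-0.617,0],"angular": [0,0,0.256],"gripper": 0},{"travel": [-0.125,-0.617,0],"angular": [0,0,0.256],"gripper": 0},{"travel": [-0.125,-0.617,0],"angular": [0,0,0.256],"gripper": 0},{"travel": [-0.125,-0.617,0],"angular": [0,0,0.256],"gripper": 0},{"travel": [-0.125,-0.617,0],"angular": [0,0,0.256],"gripper": 0},{"travel": [-0.125,-0.617,0],"angular": [0,0,0.256],"gripper": 0},{"travel": [-0.125,-0.617,-0.08],"angular": [0,0,0.256],"gripper": 0},{"travel": [-0.125,-0.617,-0.138],"angular": [0,0,0.256],"gripper": 0}]}}

```text
t: 32.2
tool_pos: [0.4908, -0.0041, 0.0957]
tool_rot: [3.14, -0.015, -0.005]
contact_force: [-0.1, -0.1, -1.4]
opening: 0.0631
grip_force: 46.1
```

{"op": "step_arm", "data": {"targets": [{"travel": [0,0,0],"angular": [0,0,0],"gripper": 0},{"travel": [0,0,0],"angular": [0,0,0],"gripper": 0},{"travel": [0,0,0],"angular": [0,0,0],"gripper": 0}]}}

```text
t: 32.5
tool_pos: [0.4936, -0.0031, 0.1004]
tool_rot: [3.14, -0.01, 0.003]
contact_force: [0.5, -0.2, -0.8]
opening: 0.0631
grip_force: 46.1
```

Run:
```python
from h import *
pose(); o=ctrl.get_obs()
d=grab("wrist","w11"); H=hsv(d).astype(int); h,s,v=H[...,0],H[...,1],H[...,2]
zt=o["tool_pos"][2]+.021
for b in blobs(((h<8)|(h>172))&(s>120),100):
    ys,xs=np.nonzero(b); print("red",(int(xs.mean()),int(ys.mean())),len(xs),rect(d,b,zt))
for b in blobs(((h>40)&(h<95)&(s>80)),100): print("green",b.sum(),rect(d,b,.072))
print(proj(d,[.4667,-.003,.072]),zt)
```

```text
t 32.5 pos [ 0.4936 -0.0031  0.1004] x [ 1.    -0.006  0.002] y [-0.006 -1.     0.002] z [ 0.002 -0.002 -1.   ] open 0.0631 grip 46.1 F [ 0.5 -0.2 -0.8]
q [-1.560e-01 -1.480e-01  2.033e+00 -2.000e-03  1.254e+00  1.421e+00]
red (281, 231) 572 [523.9  -3.4  44.2   1.6  89.6]
red (280, 285) 10866 [498.8  -3.2  64.1  37.1  89.7]
green 1447 [431.9  12.9  30.6  23.   89.9]
green 1436 [431.7 -19.4  30.4  23.   89.1]
[[280.67548666 294.64929506]] 0.12141268909036239
```

{"op": "step_arm", "data": {"targets": [{"travel": [0,0,-0.04],"angular": [0,0,0],"gripper": 0},{"travel": [0,0,-0.06],"angular": [0,0,0],"gripper": 0},{"travel": [0,0,-0.08],"angular": [0,0,0],"gripper": 0},{"travel": [0,0,-0.09],"angular": [0,0,0],"gripper": 0},{"travel": [0,0,-0.1],"angular": [0,0,0],"gripper": 0},{"travel": [0,0,-0.1],"angular": [0,0,0],"gripper": 0},{"travel": [0,0,-0.1],"angular": [0,0,0],"gripper": 0}]}}

```text
t: 33.25
tool_pos: [0.4937, -0.0033, 0.0414]
tool_rot: [3.14, -0.011, 0.001]
contact_force: [-5.2, 0.5, 12.1]
opening: 0.0627
grip_force: 47.8
```

{"op": "step_arm", "data": {"targets": [{"travel": [0,0,0],"angular": [0,0,0],"gripper": 0.85},{"travel": [0,0,0],"angular": [0,0,0],"gripper": 0.85},{"travel": [0,0,0],"angular": [0,0,0],"gripper": 0.85},{"travel": [0,0,0],"angular": [0,0,0],"gripper": 0.85}]}}

```text
t: 33.65
tool_pos: [0.4923, -0.0032, 0.0385]
tool_rot: [3.14, -0.011, -0.001]
contact_force: [-0.0, -0.4, 1.5]
opening: 0.0724
grip_force: 0.0
```

{"op": "step_arm", "data": {"targets": [{"travel": [0,0,0.1],"angular": [0,0,0],"gripper": 0.85},{"travel": [0,0,0.2],"angular": [0,0,0],"gripper": 0.85},{"travel": [0,0,0.2],"angular": [0,0,0],"gripper": 0.85},{"travel": [0,0,0.2],"angular": [0,0,0],"gripper": 0.85}]}}

```text
t: 34.05
tool_pos: [0.4952, -0.0036, 0.1635]
tool_rot: [3.139, -0.011, 0.013]
contact_force: [1.0, -0.1, 0.4]
opening: 0.0723
grip_force: 0.0
```

Run:
```python
from h import *
pose(); print(json.load(open("cmd.json"))[0])
d=grab("wrist","w12"); H=hsv(d).astype(int); h,s,v=H[...,0],H[...,1],H[...,2]
for b in blobs(((h<8)|(h>172))&(s>120),100):
    t=cv2.threshold(v[b].astype(np.uint8),0,255,cv2.THRESH_OTSU)[0]; print("red",rect(d,b,.064),[rect(d,x,.064) for x in blobs(b&(v>t),80)])
R=RR(-2.6); B=RR(-.4); G=np.array([.647,.250,.031]); T=np.array([.535,-.003,.038])
plan([("above",G+[0,0,.12],R)])
```

```text
t 34.05 pos [ 0.4952 -0.0036  0.1635] x [ 1.    -0.007  0.008] y [-0.007 -1.     0.003] z [ 0.008 -0.003 -1.   ] open 0.0723 grip 0.0 F [ 1.  -0.1  0.4]
q [-0.157 -0.219  1.984 -0.002  1.369  1.421]
[0.4922999999999999, -0.002799999999999969, 0.15789999999999998]
red [5.449e+02 2.010e+02 1.170e+01 1.090e+01 5.000e-01] [array([544.4, 203.4,  10.5,   5.3,  -2.2])]
red [529.1 188.1  23.8   5.1 -85.1] [array([528.6, 193.9,  12.2,   4.6, -87.5])]
red [496.8  -3.4  62.9  30.9 -89.7] [array([493.2,  12.7,  30.6,  22.6,  89.6]), array([493. , -19.4,  30.7,  22.7,  89.6])]
above travel [0.258, 0.421, -0.011] ang [0.0, 0.0, -0.049] rows 6
```

{"op": "step_arm", "data": {"targets": [{"travel": [0,0.2,0.05],"angular": [0,0,-0.049],"gripper": 0.92},{"travel": [0,0.2,0.05],"angular": [0,0,-0.049],"gripper": 0.92},{"travel": [0.258,0.421,0.05],"angular": [0,0,-0.049],"gripper": 0.92},{"travel": [0.258,0.421,0.05],"angular": [0,0,-0.049],"gripper": 0.92},{"travel": [0.258,0.421,0.05],"angular": [0,0,-0.049],"gripper": 0.92},{"travel": [0.258,0.421,-0.011],"angular": [0,0,-0.049],"gripper": 0.92},{"travel": [0.258,0.421,-0.011],"angular": [0,0,-0.049],"gripper": 0.92},{"travel": [0.258,0.421,-0.011],"angular": [0,0,-0.049],"gripper": 0.92},{"travel": [0.258,0.421,-0.011],"angular": [0,0,-0.049],"gripper": 0.92}]}}

```text
t: 35.0
tool_pos: [0.6457, 0.2491, 0.1486]
tool_rot: [3.137, -0.07, -0.009]
contact_force: [0.4, 0.1, 0.1]
opening: 0.0787
grip_force: 0.0
```

Run:
```python
from h import *
pose(); print(json.load(open("cmd.json"))[0])
d=grab("wrist","w13"); H=hsv(d).astype(int); h,s,v=H[...,0],H[...,1],H[...,2]
for t in(40,48,60):
  for b in blobs(v<t,500):
    ys,xs=np.nonzero(b)
    if ys.mean()<270 and 200<xs.mean()<360: print(t,(int(xs.mean()),int(ys.mean())),len(xs),np.percentile(v[b],[5,50,95]),rect(d,b,.052))
R=RR(-2.6); B=RR(-.4); G=np.array([.647,.250,.031]); T=np.array([.535,-.003,.038])
cv2.imwrite("pics/w13v.png",cv2.cvtColor(d["img"],cv2.COLOR_RGB2BGR))
```

```text
t 35.0 pos [0.6457 0.2491 0.1486] x [ 0.999 -0.045 -0.006] y [-0.045 -0.999  0.004] z [-0.006 -0.003 -1.   ] open 0.0787 grip 0.0 F [0.4 0.1 0.1]
q [ 0.261  0.269  1.512 -0.002  1.367  1.877]
[0.6470999999999999, 0.24980000000000002, 0.1513]
40 (280, 179) 594 [ 9. 15. 25.] [670.2 247.4  54.3   5.1  87.4]
40 (281, 204) 3385 [14. 27. 31.] [651.4 248.1  62.4  29.6  87.4]
48 (280, 179) 595 [ 9. 15. 25.] [670.2 247.8  55.    5.1  87.4]
48 (281, 204) 3392 [14. 27. 31.] [651.4 248.1  62.4  29.6  87.4]
60 (281, 179) 601 [ 9. 15. 25.] [670.2 247.4  55.7   5.1  87.4]
60 (281, 204) 3402 [14. 27. 31.] [651.4 248.1  62.6  29.6  87.4]
```

Run:
```python
from h import *
R=RR(-2.6); B=RR(-.4); G=np.array([.648,.249,.031]); T=np.array([.536,-.003,.038])
plan([("down",G,R),("lift",G+[0,0,.15],R),("over",T+[0,0,.06],B),("in",T,B),("up",T+[0,0,.12],B)])
```

```text
down travel [0.002, -0.001, -0.2] ang [0.0, 0.0, 0.0] rows 3 
lift travel [0.0, 0.0, 0.25] ang [0.0, 0.0, 0.0] rows 3 
over travel [-0.187, -0.42, -0.139] ang [0.0, 0.0, 0.049] rows 6 
in travel [0.0, 0.0, -0.1] ang [0.0, 0.0, 0.0] rows 2 
up travel [0.0, 0.0, 0.2] ang [0.0, 0.0, 0.0] rows 3
```

{"op": "step_arm", "data": {"targets": [{"travel": [0.002,-0.001,-0.08],"angular": [0,0,0],"gripper": 0.92},{"travel": [0.002,-0.001,-0.15],"angular": [0,0,0],"gripper": 0.92},{"travel": [0.002,-0.001,-0.2],"angular": [0,0,0],"gripper": 0.92},{"travel": [0.002,-0.001,-0.2],"angular": [0,0,0],"gripper": 0.92},{"travel": [0.002,-0.001,-0.2],"angular": [0,0,0],"gripper": 0.92},{"travel": [0.002,-0.001,-0.2],"angular": [0,0,0],"gripper": 0},{"travel": [0.002,-0.001,-0.2],"angular": [0,0,0],"gripper": 0},{"travel": [0.002,-0.001,-0.2],"angular": [0,0,0],"gripper": 0},{"travel": [0.002,-0.001,-0.2],"angular": [0,0,0],"gripper": 0},{"travel": [0.002,-0.001,-0.2],"angular": [0,0,0],"gripper": 0}]}}

```text
t: 36.05
tool_pos: [0.651, 0.2493, 0.0362]
tool_rot: [3.14, -0.071, 0.008]
contact_force: [-0.4, -0.9, 6.8]
opening: 0.0631
grip_force: 46.0
```

{"op": "step_arm", "data": {"targets": [{"travel": [0,0,0.25],"angular": [0,0,0],"gripper": 0},{"travel": [0,0,0.25],"angular": [0,0,0],"gripper": 0},{"travel": [0,0,0.25],"angular": [0,0,0],"gripper": 0},{"travel": [0,0,0.25],"angular": [0,0,0],"gripper": 0},{"travel": [0,0,0.25],"angular": [0,0,0],"gripper": 0}]}}

```text
t: 36.55
tool_pos: [0.6497, 0.2493, 0.1856]
tool_rot: [-3.141, 0.071, -0.007]
contact_force: [-0.5, -1.0, -1.8]
opening: 0.0625
grip_force: 45.1
```

{"op": "step_arm", "data": {"targets": [{"travel": [-0.187,-0.15,0],"angular": [0,0,0.049],"gripper": 0},{"travel": [-0.187,-0.15,0],"angular": [0,0,0.049],"gripper": 0},{"travel": [-0.187,-0.15,0],"angular": [0,0,0.049],"gripper": 0},{"travel": [-0.187,-0.42,0],"angular": [0,0,0.049],"gripper": 0},{"travel": [-0.187,-0.42,0],"angular": [0,0,0.049],"gripper": 0},{"travel": [-0.187,-0.42,0],"angular": [0,0,0.049],"gripper": 0},{"travel": [-0.187,-0.42,0],"angular": [0,0,0.049],"gripper": 0},{"travel": [-0.187,-0.42,-0.139],"angular": [0,0,0.049],"gripper": 0},{"travel": [-0.187,-0.42,-0.139],"angular": [0,0,0.049],"gripper": 0},{"travel": [-0.187,-0.42,-0.139],"angular": [0,0,0.049],"gripper": 0}]}}

```text
t: 37.55
tool_pos: [0.5303, -0.0021, 0.0909]
tool_rot: [-3.141, 0.011, 0.024]
contact_force: [-0.9, 0.5, -2.2]
opening: 0.0627
grip_force: 45.0
```

Run:
```python
from h import *
pose(); o=ctrl.get_obs()
d=grab("wrist","w14"); H=hsv(d).astype(int); h,s,v=H[...,0],H[...,1],H[...,2]
for b in blobs(v<48,500):
    ys,xs=np.nonzero(b)
    if 230<xs.mean()<330 and ys.mean()<330: print((int(xs.mean()),int(ys.mean())),len(xs),rect(d,b,o["tool_pos"][2]+.017))
```

```text
t 37.55 pos [ 0.5303 -0.0021  0.0909] x [ 1.    -0.007 -0.015] y [-0.007 -1.    -0.001] z [-0.015  0.001 -1.   ] open 0.0627 grip 45.0 F [-0.9  0.5 -2.2]
q [-1.440e-01 -3.200e-02  1.943e+00 -1.000e-03  1.246e+00  1.435e+00]
(282, 27) 2063 [633.3  -2.6  22.1  14.3  89.9]
(280, 225) 4886 [564.4  -2.5  51.8  25.   89.6]
```

Settle, then lower the tin, release, and look.

{"op": "step_arm", "data": {"targets": [{"travel": [0,0,0],"angular": [0,0,0],"gripper": 0},{"travel": [0,0,0],"angular": [0,0,0],"gripper": 0},{"travel": [0,0,-0.04],"angular": [0,0,0],"gripper": 0},{"travel": [0,0,-0.06],"angular": [0,0,0],"gripper": 0},{"travel": [0,0,-0.08],"angular": [0,0,0],"gripper": 0},{"travel": [0,0,-0.09],"angular": [0,0,0],"gripper": 0},{"travel": [0,0,-0.1],"angular": [0,0,0],"gripper": 0},{"travel": [0,0,-0.1],"angular": [0,0,0],"gripper": 0},{"travel": [0,0,-0.1],"angular": [0,0,0],"gripper": 0}]}}

```text
t: 38.5
tool_pos: [0.538, -0.0032, 0.0422]
tool_rot: [3.14, -0.011, 0.003]
contact_force: [-7.4, 0.5, 13.6]
opening: 0.0629
grip_force: 46.7
```

{"op": "step_arm", "data": {"targets": [{"travel": [0,0,0],"angular": [0,0,0],"gripper": 0.85},{"travel": [0,0,0],"angular": [0,0,0],"gripper": 0.85},{"travel": [0,0,0],"angular": [0,0,0],"gripper": 0.85},{"travel": [0,0,0],"angular": [0,0,0],"gripper": 0.85}]}}

```text
t: 38.9
tool_pos: [0.5361, -0.0032, 0.0384]
tool_rot: [3.14, -0.011, -0.002]
contact_force: [-0.1, -0.3, 0.8]
opening: 0.0727
grip_force: 0.0
```

{"op": "step_arm", "data": {"targets": [{"travel": [0,0,0.1],"angular": [0,0,0],"gripper": 0.85},{"travel": [0,0,0.2],"angular": [0,0,0],"gripper": 0.85},{"travel": [0,0,0.2],"angular": [0,0,0],"gripper": 0.85},{"travel": [0,0,0.2],"angular": [0,0,0],"gripper": 0.85}]}}

```text
t: 39.3
tool_pos: [0.5391, -0.0036, 0.1636]
tool_rot: [3.139, -0.011, 0.013]
contact_force: [0.5, -0.9, 0.6]
opening: 0.0724
grip_force: 0.0
```

Run:
```python
from h import *
pose(); c=json.load(open("cmd.json")); print(c[0])
d=grab("wrist","w15"); cv2.imwrite("pics/w15v.png",cv2.cvtColor(d["img"],cv2.COLOR_RGB2BGR))
H=hsv(d).astype(int); h,s,v=H[...,0],H[...,1],H[...,2]
for b in blobs(v<48,500):
    ys,xs=np.nonzero(b)
    if 230<xs.mean()<330 and ys.mean()<300: print((int(xs.mean()),int(ys.mean())),len(xs),rect(d,b,.058))
plan([("over pump",[.455,.225,.25],RR(0))])
```

```text
t 39.3 pos [ 0.5391 -0.0036  0.1636] x [ 1.    -0.007  0.008] y [-0.007 -1.     0.003] z [ 0.008 -0.003 -1.   ] open 0.0724 grip 0.0 F [ 0.5 -0.9  0.6]
q [-0.144 -0.107  1.885 -0.002  1.356  1.434]
[0.5360999999999999, -0.002799999999999969, 0.15789999999999998]
(281, 55) 2158 [ 6.504e+02 -2.800e+00  4.050e+01  3.310e+01 -4.000e-01]
(280, 184) 816 [558.9  -3.8  55.9   7.6  89.6]
(280, 210) 3167 [537.2  -3.6  62.4  32.7  89.6]
over pump travel [-0.135, 0.38, 0.154] ang [0.0, 0.0, 0.009] rows 6
```

{"op": "step_arm", "data": {"targets": [{"travel": [-0.135,0.38,0.154],"angular": [0,0,0.009],"gripper": 0.6},{"travel": [-0.135,0.38,0.154],"angular": [0,0,0.009],"gripper": 0.6},{"travel": [-0.135,0.38,0.154],"angular": [0,0,0.009],"gripper": 0.6},{"travel": [-0.135,0.38,0.154],"angular": [0,0,0.009],"gripper": 0.6},{"travel": [-0.135,0.38,0.154],"angular": [0,0,0.009],"gripper": 0.6},{"travel": [-0.135,0.38,0.154],"angular": [0,0,0.009],"gripper": 0.6},{"travel": [-0.135,0.38,0.154],"angular": [0,0,0.009],"gripper": 0.6},{"travel": [-0.135,0.38,0.154],"angular": [0,0,0.009],"gripper": 0.6},{"travel": [-0.135,0.38,0.154],"angular": [0,0,0.009],"gripper": 0.6}]}}

```text
t: 40.25
tool_pos: [0.4551, 0.2234, 0.2491]
tool_rot: [3.139, -0.003, -0.006]
contact_force: [0.7, -0.7, 0.4]
opening: 0.0513
grip_force: 0.0
```

Run:
```python
from h import *
pose(); c=json.load(open("cmd.json")); print(c[0])
d=grab("wrist","w16"); cv2.imwrite("pics/w16v.png",cv2.cvtColor(d["img"],cv2.COLOR_RGB2BGR))
H=hsv(d).astype(int); h,s,v=H[...,0],H[...,1],H[...,2]
for n,m,z in(("white",(s<45)&(v>170),.014),("black",(v<60),.012),("red",((h<8)|(h>172))&(s>120),.02)):
  for b in blobs(m,60):
    ys,xs=np.nonzero(b)
    if ys.mean()<270: print(n,(int(xs.mean()),int(ys.mean())),len(xs),rect(d,b,z))
```

```text
t 40.25 pos [0.4551 0.2234 0.2491] x [ 1.    -0.002 -0.004] y [-0.002 -1.     0.003] z [-0.004 -0.003 -1.   ] open 0.0513 grip 0.0 F [ 0.7 -0.7  0.4]
q [ 0.31  -0.242  1.858 -0.002  1.53   1.883]
[0.4550999999999999, 0.2252, 0.25029999999999997]
white (272, 108) 68 [526.3 231.3  16.    4.1  89.8]
white (273, 164) 1485 [463.6 230.5 107.   17.4   0.7]
white (509, 146) 155 [489.6 -37.6  18.4  13.8 -79.8]
black (273, 93) 506 [542.1 229.7  27.7  23.4  89.9]
black (499, 106) 2866 [531.1 -24.4  89.5  52.   89.9]
black (477, 161) 307 [471.6  -9.   59.8  10.5  89.5]
black (552, 165) 64 [466.4 -96.3  25.1   7.3 -86. ]
black (489, 174) 585 [449.8 -30.1  94.4  24.2  89.1]
black (277, 232) 685 [3.853e+02 2.271e+02 5.070e+01 2.100e+01 2.000e-01]
red (273, 93) 107 [ 5.420e+02  2.301e+02  1.300e+01  7.300e+00 -3.000e-01]
red (274, 113) 106 [521.8 229.7  21.    5.1 -90. ]
red (498, 146) 1651 [488.3 -23.7  91.1  29.5  89.4]
```

View pics/w16v.png

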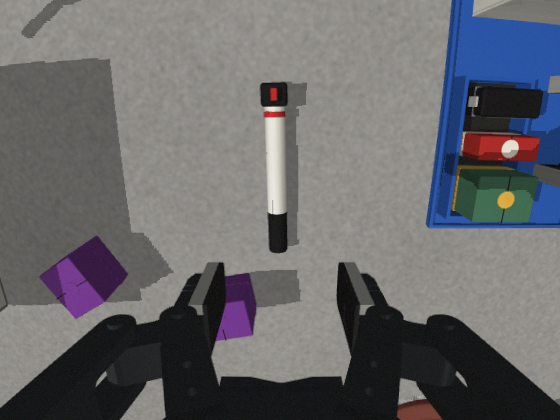

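Run:
```python
from h import *
plan([("over clips",[.46,-.09,.24],RR(-.4))])
d=load("w16"); R=cv2.Rodrigues(d["rvec"])[0]; print("cam",(-R.T@d["tvec"]).round(3))
```

```text
over clips travel [0.008, -0.525, -0.017] ang [0.0, 0.0, -0.009] rows 7 
cam [0.532 0.224 0.392]
```

{"op": "step_arm", "data": {"targets": [{"travel": [-0.04,-0.525,0],"angular": [0,0,-0.009],"gripper": 0.6},{"travel": [-0.04,-0.525,0],"angular": [0,0,-0.009],"gripper": 0.6},{"travel": [-0.04,-0.525,0],"angular": [0,0,-0.009],"gripper": 0.6},{"travel": [-0.04,-0.525,0],"angular": [0,0,-0.009],"gripper": 0.6},{"travel": [-0.04,-0.525,0],"angular": [0,0,-0.009],"gripper": 0.6},{"travel": [-0.04,-0.525,0],"angular": [0,0,-0.009],"gripper": 0.6},{"travel": [-0.04,-0.525,-0.017],"angular": [0,0,-0.009],"gripper": 0.6},{"travel": [-0.04,-0.525,-0.017],"angular": [0,0,-0.009],"gripper": 0.6},{"travel": [-0.04,-0.525,-0.017],"angular": [0,0,-0.009],"gripper": 0.6}]}}

```text
t: 41.2
tool_pos: [0.4307, -0.0907, 0.2402]
tool_rot: [3.141, -0.015, -0.003]
contact_force: [0.0, -0.0, -0.2]
opening: 0.0512
grip_force: 0.0
```

Run:
```python
from h import *
c=json.load(open("cmd.json")); c[0][0]-=.048*.6; json.dump(c,open("cmd.json","w")); pose(); print(c[0])
d=grab("wrist","w17")
a,b=proj(d,[[.46,-.09,.04],[.56,-.09,.04]]).astype(int); print(a,b)
i=cv2.cvtColor(d["img"],cv2.COLOR_RGB2BGR)
cr=[cv2.resize(i[p[1]-40:p[1]+40,p[0]-50:p[0]+50],None,fx=4,fy=4,interpolation=cv2.INTER_CUBIC) for p in(a,b)]
print("crop origins",a-[50,40],b-[50,40])
cv2.imwrite("pics/v17.png",np.hstack(cr))
H=hsv(d).astype(int); h,s,v=H[...,0],H[...,1],H[...,2]
m=~((h>98)&(h<128)&(s>110))
for p in(a,b):
    z=np.zeros_like(m); z[p[1]-45:p[1]+45,p[0]-45:p[0]+45]=m[p[1]-45:p[1]+45,p[0]-45:p[0]+45]
    for bb in blobs(z,20):
        yx=np.argwhere(bb); print("clip blob",len(yx),yx.min(0),yx.max(0))
```

```text
t 41.2 pos [ 0.4307 -0.0907  0.2402] x [ 1.    -0.009 -0.002] y [-0.009 -1.     0.001] z [-0.002 -0.001 -1.   ] open 0.0512 grip 0.0 F [ 0.  -0.  -0.2]
q [-3.760e-01 -4.190e-01  2.010e+00 -1.000e-03  1.553e+00  1.204e+00]
[0.4310999999999999, -0.08979999999999999, 0.24009999999999998]
[279 153] [278  45]
crop origins [229 113] [228   5]
clip blob 197 [108 320] [197 323]
clip blob 891 [139 264] [167 306]
clip blob 1124 [ 31 262] [ 63 308]
```

View pics/v17.png

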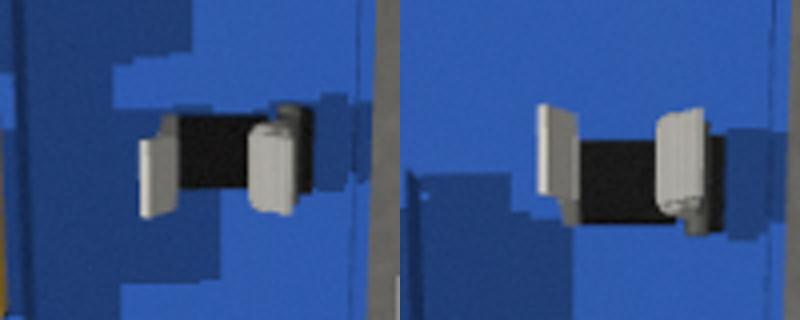

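Run:
```python
from h import *
d=load("w17")
A=lambda p:np.array(p)/4+[229-.4,113-.4]
B=lambda p:(np.array(p)-[400,0])/4+[228-.4,5-.4]
f=lambda n,P,z:print(n,z,onz(d,P,z)[:,:2].round(4).tolist())
for z in(.006,.015,.022): f("near: saddle +y edge(mid), right end, top row, bottom row",A([(179,152),(312,152),(215,115),(215,188)]),z); f("far",B([(581,182),(725,182),(620,140),(620,225)]),z)
for z in(.06,.064): f("near prong top outer,inner, top,bottom",A([(140,178),(152,178),(146,139),(146,217)]),z); f("far",B([(538,150),(549,150),(543,103),(543,196)]),z)
for z in(.045,.05,.061): f("near jaw nose left, right, top, bottom",A([(248,168),(297,168),(272,122),(272,213)]),z); f("far",B([(656,160),(705,160),(680,108),(680,208)]),z)
```

```text
near: saddle +y edge(mid), right end, top row, bottom row 0.006 [[0.4583, -0.083], [0.458, -0.1194], [0.4682, -0.093], [0.4483, -0.0928]]
far 0.006 [[0.5611, -0.084], [0.5608, -0.1207], [0.571, -0.094], [0.5505, -0.0939]]
near: saddle +y edge(mid), right end, top row, bottom row 0.015 [[0.4594, -0.0832], [0.4591, -0.1188], [0.4691, -0.0929], [0.4497, -0.0928]]
far 0.015 [[0.5598, -0.0842], [0.5595, -0.12], [0.5695, -0.094], [0.5495, -0.0938]]
near: saddle +y edge(mid), right end, top row, bottom row 0.022 [[0.4604, -0.0834], [0.4601, -0.1182], [0.4699, -0.0929], [0.4508, -0.0927]]
far 0.022 [[0.5588, -0.0843], [0.5585, -0.1195], [0.5683, -0.0939], [0.5487, -0.0938]]
near prong top outer,inner, top,bottom 0.06 [[0.4593, -0.075], [0.4592, -0.0778], [0.4684, -0.0766], [0.45, -0.0762]]
far 0.06 [[0.5601, -0.0758], [0.56, -0.0782], [0.5696, -0.0771], [0.5505, -0.0767]]
near prong top outer,inner, top,bottom 0.064 [[0.4599, -0.0752], [0.4598, -0.0779], [0.4689, -0.0767], [0.4507, -0.0764]]
far 0.064 [[0.5594, -0.076], [0.5594, -0.0784], [0.5689, -0.0773], [0.55, -0.0769]]
near jaw nose left, right, top, bottom 0.045 [[0.4593, -0.1008], [0.4592, -0.1129], [0.4704, -0.1067], [0.448, -0.1068]]
far 0.045 [[0.5601, -0.1019], [0.56, -0.1131], [0.5712, -0.1074], [0.5497, -0.1074]]
near jaw nose left, right, top, bottom 0.05 [[0.46, -0.1007], [0.4599, -0.1126], [0.471, -0.1065], [0.4489, -0.1065]]
far 0.05 [[0.5593, -0.1018], [0.5593, -0.1128], [0.5703, -0.1072], [0.549, -0.1072]]
near jaw nose left, right, top, bottom 0.061 [[0.4615, -0.1004], [0.4614, -0.1119], [0.4722, -0.106], [0.4508, -0.106]]
far 0.061 [[0.5576, -0.1014], [0.5575, -0.1121], [0.5682, -0.1066], [0.5477, -0.1067]]
```

Run:
```python
from h import *
plan([("over pump",[.455,.229,.16],RR(.9))])
```

```text
over pump travel [0.04, 0.531, -0.133] ang [0.0, 0.0, 0.029] rows 7
```

{"op": "step_arm", "data": {"targets": [{"travel": [0.04,0.531,0],"angular": [0,0,0.029],"gripper": 0.6},{"travel": [0.04,0.531,0],"angular": [0,0,0.029],"gripper": 0.6},{"travel": [0.04,0.531,0],"angular": [0,0,0.029],"gripper": 0.6},{"travel": [0.04,0.531,0],"angular": [0,0,0.029],"gripper": 0.6},{"travel": [0.04,0.531,0],"angular": [0,0,0.029],"gripper": 0.6},{"travel": [0.04,0.531,-0.133],"angular": [0,0,0.029],"gripper": 0.6},{"travel": [0.04,0.531,-0.133],"angular": [0,0,0.029],"gripper": 0.6},{"travel": [0.04,0.531,-0.133],"angular": [0,0,0.029],"gripper": 0.6},{"travel": [0.04,0.531,-0.133],"angular": [0,0,0.029],"gripper": 0.6},{"travel": [0.04,0.531,-0.133],"angular": [0,0,0.029],"gripper": 0.6}]}}

```text
t: 42.25
tool_pos: [0.4559, 0.2287, 0.1628]
tool_rot: [3.14, 0.026, 0.003]
contact_force: [0.8, -0.5, 0.6]
opening: 0.0509
grip_force: 0.0
```

Run:
```python
from h import *
pose(); c=json.load(open("cmd.json")); print(c[0])
d=grab("wrist","w18")
H=hsv(d).astype(int); h,s,v=H[...,0],H[...,1],H[...,2]
for n,m,z in(("white",(s<45)&(v>170),.014),("black",(v<60),.012),("red",((h<8)|(h>172))&(s>120),.02)):
  for b in blobs(m,100):
    ys,xs=np.nonzero(b)
    if ys.mean()<330 and 150<xs.mean()<400: print(n,(int(xs.mean()),int(ys.mean())),len(xs),rect(d,b,z))
```

```text
t 42.25 pos [0.4559 0.2287 0.1628] x [1.    0.017 0.002] y [ 0.017 -1.     0.001] z [ 0.002 -0.001 -1.   ] open 0.0509 grip 0.0 F [ 0.8 -0.5  0.6]
q [ 0.32  -0.175  1.947 -0.002  1.368  1.874]
[0.45509999999999995, 0.2288, 0.1603]
white (278, 112) 107 [526.4 231.5  15.7   4.  -89.1]
white (278, 182) 2259 [462.9 230.5 108.4  16.3   1.2]
black (280, 92) 918 [541.8 229.7  28.   23.7 -89. ]
black (281, 267) 1043 [384.1 226.5  51.4  21.7   1.6]
red (280, 92) 160 [542.  230.1  13.    7.1   1.1]
red (281, 119) 189 [521.4 229.4  21.1   4.8 -89. ]
```

Run:
```python
from h import *
G=np.array([.456,.2285,.004]); R=RR(1.2); B=RR(-.5); S=np.array([.5085,-.0945,.004+.022])
plan([("down",G,R),("lift",G+[0,0,.2],R),("over",S+[0,0,.2],B),("hover",S+[0,0,.05],B)])
```

```text
down travel [0.002, 0.0, -0.26] ang [0.0, 0.0, 0.006] rows 4 
lift travel [0.0, 0.0, 0.333] ang [0.0, 0.0, 0.0] rows 4 
over travel [0.087, -0.539, 0.037] ang [0.0, 0.0, -0.037] rows 7 
hover travel [0.0, 0.0, -0.25] ang [0.0, 0.0, 0.0] rows 3
```

{"op": "step_arm", "data": {"targets": [{"travel": [0.002,0,-0.08],"angular": [0,0,0.006],"gripper": 0.6},{"travel": [0.002,0,-0.16],"angular": [0,0,0.006],"gripper": 0.6},{"travel": [0.002,0,-0.22],"angular": [0,0,0.006],"gripper": 0.6},{"travel": [0.002,0,-0.26],"angular": [0,0,0.006],"gripper": 0.6},{"travel": [0.002,0,-0.26],"angular": [0,0,0.006],"gripper": 0.6},{"travel": [0.002,0,-0.26],"angular": [0,0,0.006],"gripper": 0.6}]}}

```text
t: 42.9
tool_pos: [0.458, 0.2282, 0.007]
tool_rot: [3.141, 0.03, 0.003]
contact_force: [0.3, 0.4, 0.9]
opening: 0.0515
grip_force: 0.0
```

{"op": "step_arm", "data": {"targets": [{"travel": [0,0,0],"angular": [0,0,0],"gripper": 0},{"travel": [0,0,0],"angular": [0,0,0],"gripper": 0},{"travel": [0,0,0],"angular": [0,0,0],"gripper": 0},{"travel": [0,0,0],"angular": [0,0,0],"gripper": 0},{"travel": [0,0,0],"angular": [0,0,0],"gripper": 0},{"travel": [0,0,0],"angular": [0,0,0],"gripper": 0},{"travel": [0,0,0],"angular": [0,0,0],"gripper": 0}], "squeeze": 80}}

```text
t: 43.6
tool_pos: [0.4585, 0.2289, 0.008]
tool_rot: [3.141, 0.032, 0.006]
contact_force: [-1.0, -1.6, 7.5]
opening: 0.0189
grip_force: 78.2
```

{"op": "step_arm", "data": {"targets": [{"travel": [0,0,0.05],"angular": [0,0,0],"gripper": 0},{"travel": [0,0,0.12],"angular": [0,0,0],"gripper": 0},{"travel": [0,0,0.2],"angular": [0,0,0],"gripper": 0},{"travel": [0,0,0.28],"angular": [0,0,0],"gripper": 0},{"travel": [0,0,0.333],"angular": [0,0,0],"gripper": 0},{"travel": [0,0,0.333],"angular": [0,0,0],"gripper": 0},{"travel": [0,0,0.333],"angular": [0,0,0],"gripper": 0}]}}

```text
t: 44.3
tool_pos: [0.4567, 0.2286, 0.2062]
tool_rot: [3.141, 0.033, 0.003]
contact_force: [-0.3, -0.2, -1.4]
opening: 0.0185
grip_force: 78.8
```

Run:
```python
from h import *
pose(); d=grab("wrist","w19"); o=ctrl.get_obs()
H=hsv(d).astype(int); h,s,v=H[...,0],H[...,1],H[...,2]
dz=o["tool_pos"][2]-.006
for n,m,z in(("white",(s<45)&(v>170),.014),("red",((h<8)|(h>172))&(s>120),.022),("black",(v<55),.02)):
  for b in blobs(m,100):
    ys,xs=np.nonzero(b)
    if ys.mean()<330 and 230<xs.mean()<330: r=rect(d,b,z+dz); print(n,(int(xs.mean()),int(ys.mean())),len(xs),r,"rel x",(r[0]-o["tool_pos"][0]*1000).round(1),"rel y",(r[1]-o["tool_pos"][1]*1000).round(1))
```

```text
t 44.3 pos [0.4567 0.2286 0.2062] x [1.    0.021 0.002] y [ 0.021 -1.     0.001] z [ 0.002 -0.001 -1.   ] open 0.0185 grip 78.8 F [-0.3 -0.2 -1.4]
q [ 3.190e-01 -2.100e-01  1.903e+00 -1.000e-03  1.447e+00  1.869e+00]
white (276, 126) 560 [524.6 231.4  17.2   4.6 -88.9] rel x 68.8 rel y 3.2
white (276, 204) 4510 [490.7 230.9  50.7  17.2   0.6] rel x 34.9 rel y 2.7
red (281, 83) 797 [540.3 230.   13.4   6.9   1.2] rel x 84.5 rel y 1.8
red (281, 141) 877 [519.8 229.7  20.9   6.3 -88.8] rel x 64.0 rel y 1.5
black (281, 85) 4519 [539.8 230.   28.4  23.7 -88.8] rel x 84.0 rel y 1.8
```

{"op": "step_arm", "data": {"targets": [{"travel": [0.084,-0.539,0.037],"angular": [0,0,-0.037],"gripper": 0},{"travel": [0.084,-0.539,0.037],"angular": [0,0,-0.037],"gripper": 0},{"travel": [0.084,-0.539,0.037],"angular": [0,0,-0.037],"gripper": 0},{"travel": [0.084,-0.539,0.037],"angular": [0,0,-0.037],"gripper": 0},{"travel": [0.084,-0.539,0.037],"angular": [0,0,-0.037],"gripper": 0},{"travel": [0.084,-0.539,0.037],"angular": [0,0,-0.037],"gripper": 0},{"travel": [0.084,-0.539,0.037],"angular": [0,0,-0.037],"gripper": 0},{"travel": [0.084,-0.539,0.037],"angular": [0,0,-0.037],"gripper": 0},{"travel": [0.084,-0.539,0.037],"angular": [0,0,-0.037],"gripper": 0}]}}

```text
t: 45.25
tool_pos: [0.5057, -0.0949, 0.2246]
tool_rot: [-3.141, 0.016, 0.007]
contact_force: [-0.0, 0.2, -1.2]
opening: 0.0186
grip_force: 78.9
```

{"op": "step_arm", "data": {"targets": [{"travel": [0,0,-0.08],"angular": [0,0,0],"gripper": 0},{"travel": [0,0,-0.16],"angular": [0,0,0],"gripper": 0},{"travel": [0,0,-0.22],"angular": [0,0,0],"gripper": 0},{"travel": [0,0,-0.25],"angular": [0,0,0],"gripper": 0},{"travel": [0,0,-0.25],"angular": [0,0,0],"gripper": 0},{"travel": [0,0,-0.25],"angular": [0,0,0],"gripper": 0}]}}

```text
t: 45.85
tool_pos: [0.5065, -0.0938, 0.0768]
tool_rot: [3.141, -0.011, -0.003]
contact_force: [-0.2, -1.1, -1.0]
opening: 0.0184
grip_force: 78.9
```

Run:
```python
from h import *
c=json.load(open("cmd.json")); c[0][0]-=.0018; json.dump(c,open("cmd.json","w")); print(c[0])
pose(); d=grab("wrist","w20"); o=ctrl.get_obs()
H=hsv(d).astype(int); h,s,v=H[...,0],H[...,1],H[...,2]
dz=o["tool_pos"][2]-.008
for n,m,z in(("white",(s<45)&(v>150),.014),("red",((h<8)|(h>172))&(s>120),.022),("black",(v<55),.02)):
  for b in blobs(m,100):
    ys,xs=np.nonzero(b)
    if ys.mean()<330 and 220<xs.mean()<340: print(n,(int(xs.mean()),int(ys.mean())),len(xs),rect(d,b,z+dz))
```

```text
[0.5066999999999999, -0.09460000000000002, 0.0763]
t 45.85 pos [ 0.5065 -0.0938  0.0768] x [ 1.    -0.007 -0.002] y [-0.007 -1.     0.001] z [-0.002 -0.001 -1.   ] open 0.0184 grip 78.9 F [-0.2 -1.1 -1. ]
q [-0.327 -0.059  1.996 -0.002  1.207  1.251]
white (280, 126) 728 [574.7 -94.4  20.9   4.9  89.6]
white (243, 157) 188 [ 5.627e+02 -7.930e+01  1.550e+01  1.900e+00 -2.000e-01]
white (316, 156) 115 [ 562.9 -108.3   14.7    1.2    1.2]
white (280, 256) 10581 [ 5.095e+02 -9.340e+01  1.131e+02  2.190e+01 -4.000e-01]
red (281, 83) 780 [ 5.90e+02 -9.47e+01  1.32e+01  6.80e+00 -4.00e-01]
red (281, 141) 877 [569.9 -94.3  20.6   6.4 -89.4]
black (280, 85) 4470 [589.5 -94.5  27.7  23.4  89.6]
black (321, 144) 194 [ 567.9 -109.5   13.8    1.9    1.3]
```

{"op": "step_arm", "data": {"targets": [{"travel": [0.0025,0,-0.03],"angular": [0,0,0],"gripper": 0},{"travel": [0.0025,0,-0.045],"angular": [0,0,0],"gripper": 0},{"travel": [0.0025,0,-0.055],"angular": [0,0,0],"gripper": 0},{"travel": [0.0025,0,-0.065],"angular": [0,0,0],"gripper": 0},{"travel": [0.0025,0,-0.072],"angular": [0,0,0],"gripper": 0},{"travel": [0.0025,0,-0.079],"angular": [0,0,0],"gripper": 0},{"travel": [0.0025,0,-0.084],"angular": [0,0,0],"gripper": 0},{"travel": [0.0025,0,-0.084],"angular": [0,0,0],"gripper": 0}]}}

```text
t: 46.7
tool_pos: [0.51, -0.0958, 0.0299]
tool_rot: [3.138, -0.013, 0.003]
contact_force: [-3.6, 2.2, 15.2]
opening: 0.0186
grip_force: 80.8
```

Run:
```python
from h import *
pose()
```

```text
t 46.7 pos [ 0.51   -0.0958  0.0299] x [ 1.    -0.008  0.002] y [-0.008 -1.     0.003] z [ 0.002 -0.003 -1.   ] open 0.0186 grip 80.8 F [-3.6  2.2 15.2]
q [-0.328  0.018  2.009 -0.003  1.111  1.252]
```

{"op": "step_arm", "data": {"targets": [{"travel": [0,0,-0.005],"angular": [0,0,0],"gripper": 0},{"travel": [0,0,-0.005],"angular": [0,0,0],"gripper": 0}]}}

```text
t: 46.9
tool_pos: [0.5107, -0.0963, 0.0297]
tool_rot: [3.138, -0.012, 0.002]
contact_force: [-11.7, 4.0, 31.5]
opening: 0.019
grip_force: 82.8
```

{"op": "step_arm", "data": {"targets": [{"travel": [0,0,0.004],"angular": [0,0,0],"gripper": 0.42},{"travel": [0,0,0.004],"angular": [0,0,0],"gripper": 0.42},{"travel": [0,0,0.004],"angular": [0,0,0],"gripper": 0.42},{"travel": [0,0,0.004],"angular": [0,0,0],"gripper": 0.42},{"travel": [0,0,0.004],"angular": [0,0,0],"gripper": 0.42}]}}

```text
t: 47.4
tool_pos: [0.5078, -0.095, 0.0255]
tool_rot: [3.14, -0.013, -0.003]
contact_force: [-0.1, -0.0, -0.6]
opening: 0.0358
grip_force: 0.0
```

{"op": "step_arm", "data": {"targets": [{"travel": [0,0,0.06],"angular": [0,0,0],"gripper": 0.42},{"travel": [0,0,0.14],"angular": [0,0,0],"gripper": 0.42},{"travel": [-0.126,0,0.348],"angular": [0,0,0],"gripper": 0.42},{"travel": [-0.126,0,0.348],"angular": [0,0,0],"gripper": 0.42},{"travel": [-0.126,0,0.348],"angular": [0,0,0],"gripper": 0.42},{"travel": [-0.126,0,0.348],"angular": [0,0,0],"gripper": 0.42},{"travel": [-0.126,0,0.348],"angular": [0,0,0],"gripper": 0.42},{"travel": [-0.126,0,0.348],"angular": [0,0,0],"gripper": 0.42}]}}

```text
t: 48.2
tool_pos: [0.4322, -0.0948, 0.2333]
tool_rot: [3.141, -0.013, -0.005]
contact_force: [-0.1, 1.3, -0.0]
opening: 0.0362
grip_force: 0.0
```

Run:
```python
from h import *
c=json.load(open("cmd.json")); c[0]=(np.array(c[0])+.6*np.array([.0025-.126,0,-.084-.005+.004+.348])).tolist(); json.dump(c,open("cmd.json","w")); print(c[0])
pose(); d=grab("wrist","w21"); H=hsv(d).astype(int); h,s,v=H[...,0],H[...,1],H[...,2]
for x in(.4598,.5594):
    for z in(.05,):
        P=[[x,y,z] for y in np.arange(-.070,-.125,-.003)]; u=proj(d,P).round().astype(int)
        print(x,[(int(round(p[1]*1000)),tuple(int(k) for k in H[q[1],q[0]])) for p,q in zip(P,u)])
for n,m,z in(("white",(s<45)&(v>150),.04),("red",((h<8)|(h>172))&(s>120),.046),("black",(v<50),.046)):
  for b in blobs(m,60):
    ys,xs=np.nonzero(b)
    if ys.mean()<330 and 220<xs.mean()<340: print(n,(int(xs.mean()),int(ys.mean())),len(xs),rect(d,b,z))
```

```text
[0.43259999999999993, -0.09460000000000002, 0.23409999999999997]
t 48.2 pos [ 0.4322 -0.0948  0.2333] x [ 1.    -0.009 -0.003] y [-0.009 -1.     0.001] z [-0.003 -0.001 -1.   ] open 0.0362 grip 0.0 F [-0.1  1.3 -0. ]
q [-3.830e-01 -4.080e-01  2.013e+00 -2.000e-03  1.539e+00  1.196e+00]
0.4598 [(-70, (109, 190, 118)), (-73, (110, 184, 118)), (-76, (30, 11, 157)), (-79, (15, 13, 115)), (-82, (21, 13, 141)), (-85, (45, 19, 27)), (-88, (130, 45, 17)), (-91, (38, 54, 19)), (-94, (173, 35, 29)), (-97, (60, 36, 28)), (-100, (60, 10, 26)), (-103, (21, 11, 170)), (-106, (20, 13, 173)), (-109, (20, 13, 175)), (-112, (30, 10, 98)), (-115, (75, 23, 22)), (-118, (110, 185, 120)), (-121, (110, 187, 120)), (-124, (110, 189, 119))]
0.5594 [(-70, (110, 184, 177)), (-73, (110, 187, 177)), (-76, (25, 14, 204)), (-79, (26, 16, 114)), (-82, (21, 16, 114)), (-85, (10, 11, 72)), (-88, (23, 17, 122)), (-91, (27, 16, 142)), (-94, (30, 15, 158)), (-97, (27, 14, 165)), (-100, (27, 13, 216)), (-103, (27, 13, 171)), (-106, (26, 12, 172)), (-109, (21, 15, 173)), (-112, (20, 12, 128)), (-115, (30, 9, 28)), (-118, (109, 185, 120)), (-121, (110, 183, 121)), (-124, (109, 181, 121))]
white (276, 190) 109981 [396.2 -34.7 730.8 474.8 -84. ]
white (280, 22) 121 [579.9 -95.8  18.9   4.9 -87.8]
white (282, 94) 2679 [ 5.093e+02 -9.830e+01  1.235e+02  2.620e+01 -3.000e-01]
white (332, 131) 121 [ 483.6 -145.4   15.3   12.   -10. ]
white (334, 188) 216 [ 429.2 -150.1   22.7   19.3    1.8]
red (281, 5) 91 [ 5.926e+02 -9.690e+01  9.000e+00  6.100e+00 -5.000e-01]
red (281, 29) 163 [573.2 -96.6  20.6   6.4 -85.8]
black (281, 10) 529 [587.7 -96.8  27.   18.9  89.5]
black (302, 51) 85 [ 5.547e+02 -1.154e+02  2.030e+01  2.700e+00  3.000e-01]
black (301, 152) 88 [ 4.636e+02 -1.151e+02  2.020e+01  2.900e+00  4.000e-01]
black (280, 176) 897 [441.5 -95.1  48.3  20.1   1.5]
```

Run:
```python
from h import *
pose(); a=grab("scene","sE"); b=grab("side","dE"); w=load("w21")
g=load("scene1")
for n,d in(("scene",a),("side",b)):
    H=hsv(d).astype(int); h,s,v=H[...,0],H[...,1],H[...,2]
    u=proj(d,[[.5925,-.0955,.048],[.5735,-.0955,.044]]).round(1); print(n,"expect button,ring",u.tolist())
    for bb in blobs(((h<8)|(h>172))&(s>100)&(v>60),3):
        ys,xs=np.nonzero(bb)
        if np.hypot(xs.mean()-u[0,0],ys.mean()-u[0,1])<30: print("  red",len(xs),xs.mean().round(1),ys.mean().round(1))
    for k,P in(("tube",[.443,-.003,.072]),("tape",[.493,-.003,.064]),("tin",[.5375,-.003,.058])):
        q=proj(d,[np.array(P)+[0,.015,0]])[0].astype(int); print("  ",k,q,H[q[1],q[0]])
    wm=(s<50)&(v>150)
    for bb in blobs(wm,20):
        ys,xs=np.nonzero(bb); c=proj(d,[.66,-.04,.14])[0]
        if np.hypot(xs.mean()-c[0],ys.mean()-c[1])<45: print("  white",len(xs),(xs.min(),ys.min()),(xs.max(),ys.max()))
# bystanders unchanged?
df=np.abs(a["img"].astype(int)-g["img"]).max(2)>40
for n,P in(("gauge",[.72,-.206,.02]),("spanner",[.79,.01,.005]),("scraper",[.777,.195,.01]),("lube",[.699,.375,.05]),("sprocket",[.70,-.30,.003]),("bowl",[.475,-.45,.02]),("purple1",[.299,.29,.05]),("purple2",[.339,.457,.05])):
    q=proj(a,P)[0].astype(int); print(n,df[q[1]-10:q[1]+10,q[0]-10:q[0]+10].mean().round(2))
```

```text
t 48.25 pos [ 0.4322 -0.0947  0.2329] x [ 1.    -0.008 -0.004] y [-0.008 -1.     0.   ] z [-0.004 -0.    -1.   ] open 0.0357 grip 0.0 F [-0.2  0.  -0.2]
q [-3.830e-01 -4.070e-01  2.013e+00 -2.000e-03  1.539e+00  1.196e+00]
scene expect button,ring [[262.3, 234.4], [257.4, 230.5]]
  red 3 260.7 204.7
  red 20 256.9 232.2
  red 20 263.0 234.2
   tube [253 171] [ 77 136 101]
   tape [266 184] [  2 231 181]
   tin [277 195] [30 35 22]
  white 30 (np.int64(316), np.int64(189)) (np.int64(323), np.int64(195))
  white 31 (np.int64(303), np.int64(200)) (np.int64(310), np.int64(205))
  white 33 (np.int64(290), np.int64(210)) (np.int64(300), np.int64(217))
  white 137 (np.int64(276), np.int64(214)) (np.int64(322), np.int64(253))
  white 60 (np.int64(267), np.int64(221)) (np.int64(287), np.int64(244))
  white 22 (np.int64(322), np.int64(223)) (np.int64(327), np.int64(230))
  white 42 (np.int64(318), np.int64(235)) (np.int64(330), np.int64(244))
  white 48 (np.int64(298), np.int64(245)) (np.int64(317), np.int64(261))
side expect button,ring [[300.0, 240.5], [292.7, 242.5]]
  red 18 300.5 240.0
  red 15 293.2 246.6
   tube [236 214] [ 75  89 112]
   tape [255 214] [  0 170 169]
   tin [271 215] [120  14  54]
  white 537 (np.int64(303), np.int64(168)) (np.int64(338), np.int64(228))
gauge 0.0
spanner 0.0
scraper 0.0
lube 0.0
sprocket 0.0
bowl 0.63
purple1 0.0
purple2 0.0
```

Run:
```python
from h import *
for f in("scene1","s4","s5","s7","s8","sc9","sE","side1","d4","si9","dE"):
    d=load(f); H=hsv(d).astype(int); h,s,v=H[...,0],H[...,1],H[...,2]
    q=proj(d,[.475,-.45,.02])[0]
    for b in blobs((h>4)&(h<20)&(s>150)&(v>60),60):
        ys,xs=np.nonzero(b)
        if np.hypot(xs.mean()-q[0],ys.mean()-q[1])<40: print(f,len(xs),(xs.min(),xs.max(),ys.min(),ys.max()),int(v[b].mean()))
```

```text
scene1 752 (np.int64(113), np.int64(144), np.int64(284), np.int64(314)) 202
s4 751 (np.int64(113), np.int64(144), np.int64(284), np.int64(314)) 213
s5 1254 (np.int64(113), np.int64(154), np.int64(201), np.int64(314)) 127
s7 751 (np.int64(113), np.int64(144), np.int64(284), np.int64(314)) 203
s8 762 (np.int64(113), np.int64(144), np.int64(284), np.int64(314)) 209
sc9 755 (np.int64(113), np.int64(144), np.int64(284), np.int64(314)) 176
sE 748 (np.int64(113), np.int64(144), np.int64(284), np.int64(314)) 163
side1 978 (np.int64(267), np.int64(305), np.int64(345), np.int64(377)) 198
d4 979 (np.int64(267), np.int64(305), np.int64(345), np.int64(377)) 199
si9 987 (np.int64(267), np.int64(305), np.int64(345), np.int64(377)) 167
dE 980 (np.int64(267), np.int64(305), np.int64(345), np.int64(377)) 166
```

The bowl has not moved; only the arm's shadow changed its brightness. I'm handing in the job.

```bash
python3 -c "
from station import ctrl
print(ctrl.finish_job())"
```

```text
the job is handed in; nothing more can be done
None
```

The job is handed in, though no verdict came back: all three levers stand blade down in the cup, the green tube, red tape box and black tin stand flat in the bay (the yellow tube was absent), the pump is home with both jaws shut by the camera measurements, and of the things to be left, all I checked (every one but the vise, drawers and bins) are where they were.

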